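# Tare, box and weigh a batch of seed jars

### The arm

A 6-joint arm with a two-finger parallel gripper is mounted at the origin on the work surface. World frame = base frame: x ahead of the robot, y to its left, z up, the work surface at z = 0. Lengths are in m, angles in degrees, forces in N, time in s.
With the tool pointing down it reaches from about 0.3 to 0.75 m from the base axis. Payload 8.5 kg.
Tool frame: the origin (TCP) lies at the very end of the fingers, on their centre line; the grasp point (between the pads) lies grasp_offset behind it (grasp_offset is the distance from the TCP to the grasp point, in m); x points along the fingers, z is the direction in which the jaws open and shut, and the axes are right-handed (so a half turn about x gives the same grasp; the last joint's range is limited). The gripper opens to 85 mm and grips with 20 to 120 N. Pads are 22 mm wide; open, the fingers measure 114 mm over their backs; the gripper's body (76 mm by 85 mm) begins 54 mm behind the grasp point. The pads swing forward as they close: fully open they stand 13 mm farther back than shut.
Start: joints at [58.31, 21.807, 74.336, -0, 83.858, -12.336], TCP at [0.182, 0.519, 0.231] pointing down, gripper open.
Joint ranges: [-178.18, 178.18], [-50.72, 133.34], [12.68, 142.11], [-81.47, 261.47], [9.98, 163.14], [-165.26, 165.26]. Speed limits (degrees/s): [136.94, 136.94, 180, 180, 180, 180].

### API

Orientations are given as a 3x3 rotation matrix whose columns are the frame's x, y, z axes.
In Python, from rig import observe, get_image, close_job, recognise, grasp_offset gives the robot as it stands.
- The arm moves only by the tool drive_tool, never from a script. Its argument "targets" is a list that holds one entry, the list of rows, each a list of 7 numbers: the shift along the tool's x, y, z in units of 50 mm (1.0 is 50 mm), then the turn, a rotation vector about the tool's x, y, z in rad, then the opening, from -1 (shut) to 1 (fully open), so that 0 is half open. A call has 1 to 5 rows; each row shifts and turns the commanded pose from where the row before left it, along the tool's axes as they then stand; what a row does not reach is not made up. A row lasts 1/10 s, in which the tool goes at most 50 mm and 8.59 degrees, less where a joint would pass 70% of its speed; a pose out of reach is approached as far as the arm can. A call is refused whole if a number of a shift passes 1 or a number of a turn 0.15, either way. A call with a gripper value outside its range is refused whole. The fingers move at their own pace and stop on an object; "force" is the grip in N (left out, the last holds). Time passes only in rows, so rows that do not move let the fingers close. It gives the time, the measured TCP pose, the force and the opening at its end, in the units of the state.
- observe(): the state, without advancing time (a new reading comes with each control period).
- get_image(name): name is "side" or "top" or "wrist"; returns a dict with "image" (400x640x3 uint8, red, green, blue), "fx", "fy", "cx", "cy" (pixels), "rvec" (rotation vector, rad) and "tvec" (3), from world to camera coordinates, as OpenCV has them. Camera axes: x right, y down, z forward; pixel columns grow to the right and rows downward; lengths in m; the calibration is good to about 2 mm. A picture is of the moment at which its call begins. There is no depth.
- close_job(): hands the job in, once; it reports no verdict.
Trained networks look in a picture, given as the dict that the camera call returned (one of the last four; its "shot" number tells which), for a name from the list of things; names that differ only in an ending like _2 or _b are one class to them, and where a whole thing is asked for, a point or a joint stands for the part that bears it (a point fixed in the world has none). Each returns a list of dicts, best first, with "p" (0 to 1); they miss things now and then, are a little off and sometimes report something else, mostly with a low value. They report only what shows in the picture. A call takes as long as a camera call. They do not tell look-alikes from the thing itself.
- recognise(label, picture): "at" ([column, row] as shares, 0 to 1, of the picture: columns of its width, rows of its height, amid what is visible of it).
The state is a dict: "time_s": time; "q": joint angles; "qvel": joint speeds; "joint_efforts": joint torques, N m; "position": TCP position; "tool_rot": TCP orientation; "ft_force": force on the tool from outside, world axes, zero at the start; "wrist_torque": the same for the moment, N m; "grip_width": finger opening in m.
Only numpy, scipy, OpenCV 4.12 (cv2) and the standard library are available. Lean on these libraries where they do the work, as an engineer would, in place of code of your own. Each camera call takes 0.05 s, during which the arm holds its last target.

### The job

Weigh this batch of seed jars on the bench scale. While the white box on the scale is still empty, switch the terminal on by pulling its front knob out to the detent, then press the round tare pad on its top firmly with the fingertips until it registers, without leaning your weight on it; then stand every small seed jar from the table upright on the floor of the box, shut the box's lid fully, and last of all push the knob back in to switch off. Leave the other things on the bench alone.

Things in the scene. Friction and masses are not known exactly. Their poses are not given: they have to be found in the camera images.
- knob (a joint): power knob on the terminal's front face: slides straight out along the terminal's -x. 0 = pushed home (off), 0.014 m = fully out at the detent (on). It snaps to the nearer end from its mid travel (0.007); moving it takes about 6 N, and it stays where it has snapped.
- knob_grip (a point): centre of the knob's black grip, a cylinder 28 mm in diameter and 22 mm long along the terminal's x axis, on a 12 mm steel stem; 50 mm above the bench. With the knob home it is 25 mm in front of the terminal's front face (39 mm when out). It can be pinched from above, the fingers on its left and right sides.
- terminal: scale terminal, a fixed grey box 120 mm deep (x) by 100 mm wide (y) by 75 mm high, a display on the rear half of its top; origin at the centre of its underside, front face towards -x, z up.
- tare_pad: round flat grey membrane key, 28 mm in diameter, on the front half of the terminal's top (25 mm in front of the centre); origin at the centre of its pressing face, 77.5 mm above the bench. Pressed straight down with the fingertips it gives only 1 mm, against a stiff spring of 5 N per mm. It registers at 4 N held for 0.1 s, and more than 40 N damages it.
- box: open white storage box, fixed on the scale pan: 130 mm (x) by 330 mm (y) by 55 mm high outside, walls and floor 5 mm; origin at the centre of its underside, which is 30 mm above the bench (inner floor at 35 mm, rim at 85 mm). The robot faces its long front wall (-x side); the lid is hinged on its far (+x) rim. It holds four jars in a single row along y at 75 mm pitch.
- lid (a joint): lid of the box: angle in rad, 0 = shut flat on the rim, grows as it opens upwards and away from the robot, about 1.57 = standing upright. The hinge is stiff: it stays where it is left, and needs about 2 N at the free edge to move.
- lid_hinge (a point): middle of the lid's hinge line, on the far rim of the box (65 mm in box +x from its centre, 55.5 mm above its underside). The hinge runs along the box's y axis. The lid is a flat plate 6 mm thick, 334 mm wide, reaching 132 mm from the hinge, with a tab 80 mm wide in the middle reaching 149 mm.
- lid_edge (a point): middle of the tab's outer edge: the point of the lid farthest from the hinge, 149 mm from it.
- jar1: sealed seed jar, a squat upright cylinder 46 mm in diameter and 34 mm tall over all: a straight cream body with a tan band up to 24 mm, above it a white cap 10 mm high and 42 mm wide; 60 to 130 g; origin at the centre of its underside, z up along the jar. May be absent.
- jar2: sealed seed jar, a squat upright cylinder 46 mm in diameter and 34 mm tall over all: a straight cream body with a tan band up to 24 mm, above it a white cap 10 mm high and 42 mm wide; 60 to 130 g; origin at the centre of its underside, z up along the jar. May be absent.
- jar3: sealed seed jar, a squat upright cylinder 38 mm in diameter and 30 mm tall over all: a straight cream body with a tan band up to 20 mm, above it a white cap 10 mm high and 34 mm wide; 60 to 130 g; origin at the centre of its underside, z up along the jar. May be absent.
- jar4: sealed seed jar, a squat upright cylinder 38 mm in diameter and 30 mm tall over all: a straight cream body with a tan band up to 20 mm, above it a white cap 10 mm high and 34 mm wide; 60 to 130 g; origin at the centre of its underside, z up along the jar. May be absent.
- packet_tray: bystander: white open tray of seed packets, 90 by 160 by 50 mm (packets to 67 mm), origin at the centre of its underside.
- stock_jar: bystander: big closed white jar, 84 mm in diameter, 118 mm tall, origin at the centre of its underside. Not one of the batch.
- scoop: bystander: metal spoon 170 mm long lying on the bench; origin under its middle.
Mind the look-alikes: they are no part of the job. Leave any black or green look-alike of the jar1 alone.

How it is judged (in metres and radians):
On the way, in this order (a step that is already met when the one before it is completed fails the run):
1. knob pulled out to its detent (over 11 mm), box still empty (value of joint knob above 0.011 m and height (world z) of each of jar1, jar2, jar3, jar4 below 0.03 m), for 0.2 s.
2. tare pad pressed with the fingers at 4 N or more, knob out, box still empty (all of step 1 and contact force between tare_pad and the fingers above 4 N), for 0.1 s.
3. every jar standing upright on the box floor, released, lid still open, knob out (x of jar1 in the frame of box between -0.06 and 0.06 m and y of jar1 in the frame of box between -0.16 and 0.16 m and z of each of jar1, jar2, jar3, jar4 in the frame of box below 0.012 m and angle between each of jar1, jar2, jar3, jar4's own z axis and vertical below 0.15 rad and linear speed of each of jar1, jar2, jar3, jar4 below 0.03 m/s and x of jar2 in the frame of box between -0.06 and 0.06 m and y of jar2 in the frame of box between -0.16 and 0.16 m and x of jar3 in the frame of box between -0.06 and 0.06 m and y of jar3 in the frame of box between -0.16 and 0.16 m and x of jar4 in the frame of box between -0.06 and 0.06 m and y of jar4 in the frame of box between -0.16 and 0.16 m and value of joint knob above 0.011 m and value of joint lid above 0.5 rad and contact force between each of jar1, jar2, jar3, jar4 and the fingers below 0.1 N), for 0.2 s.
4. lid shut, knob still out (value of joint lid below 0.05 rad and value of joint knob above 0.011 m), for 0.2 s.
5. knob pushed back home (value of joint knob below 0.003 m), for 0.2 s.
At the end, for the whole second after the job is handed in: every jar present stands upright (within 0.15 rad) at rest on the floor of the box (underside within 12 mm of the box's underside level), the lid is shut (under 0.05 rad) and the knob is home (under 3 mm) (x of jar1 in the frame of box between -0.06 and 0.06 m and y of jar1 in the frame of box between -0.16 and 0.16 m and z of each of jar1, jar2, jar3, jar4 in the frame of box below 0.012 m and angle between each of jar1, jar2, jar3, jar4's own z axis and vertical below 0.15 rad and linear speed of each of jar1, jar2, jar3, jar4 below 0.03 m/s and x of jar2 in the frame of box between -0.06 and 0.06 m and y of jar2 in the frame of box between -0.16 and 0.16 m and x of jar3 in the frame of box between -0.06 and 0.06 m and y of jar3 in the frame of box between -0.16 and 0.16 m and x of jar4 in the frame of box between -0.06 and 0.06 m and y of jar4 in the frame of box between -0.16 and 0.16 m and value of joint lid below 0.05 rad and value of joint knob below 0.003 m); the robot touches nothing.
It fails at once if a bystander moved by more than 40 mm (distance of any of packet_tray, stock_jar, scoop from where it was at the start of the episode above 0.04 m).
It fails at once if tare pad pressed harder than 40 N (contact force between tare_pad and anything else above 40 N).
Of jar1, jar2, jar3, jar4 only 3 to 4 are there at a start; the rules pass over those that are not, and their reading is None.
At some moment in a run one of jar1, jar2, jar3, jar4 may be knocked a few centimetres aside while the robot is not near it.
It also fails if it takes over 200 s, if anything falls off the work surface, if the arm or the gripper's body presses on something with over 40 N, if the wrist force passes 120 N, or if a joint passes its speed limit or range.

## Working session

There is one attempt and no reset: what is moved stays moved. The work goes in short steps, Python scripts to look and compute and a tool call to move; the robot and the scene stay as the last step left them, time stands still between calls to the robot, and variables do not carry over. Pictures are saved under pics/ and viewed, and the job is handed in when it is done.

Besides the shell and the picture viewer there is one more tool, called after "Call:" as a command line: name --argument value ..., lists and objects as JSON in quotes. drive_tool: Moves the arm, as the interface text tells. Its arguments: {"type":"object","properties":{"targets":{"type":"array"},"force":{"type":"number"}},"required":["targets"]}

```bash
ls; mkdir -p pics; cat > h.py <<'E'
import numpy as np, cv2
from rig import *
def save(p,name,scale=1.0,crop=None):
    im=p["image"][:,:,::-1]
    if crop: im=im[crop[1]:crop[3],crop[0]:crop[2]]
    if scale!=1: im=cv2.resize(im,None,fx=scale,fy=scale,interpolation=cv2.INTER_CUBIC)
    cv2.imwrite("pics/"+name,im)
def cam(p):
    R,_=cv2.Rodrigues(np.array(p["rvec"],float)); t=np.array(p["tvec"],float).ravel()
    return R,t
def ray(p,u,v):
    R,t=cam(p); d=R.T@np.array([(u-p["cx"])/p["fx"],(v-p["cy"])/p["fy"],1]); o=-R.T@t
    return o,d
def atz(p,u,v,z):
    o,d=ray(p,u,v); return o+d*(z-o[2])/d[2]
def proj(p,X):
    R,t=cam(p); c=R@np.array(X,float)+t; return np.array([p["fx"]*c[0]/c[2]+p["cx"],p["fy"]*c[1]/c[2]+p["cy"]])
E
python3 - <<'E'
from h import *
for n in["top","side","wrist"]:
    p=get_image(n); save(p,n+"0.png",1.25); o,d=ray(p,320,200); print(n,p["fx"],p["cx"],p["cy"],o.round(3),d.round(3))
    for l in ["knob_grip","knob","terminal","tare_pad","box","lid","lid_edge","lid_hinge","jar1","jar3","packet_tray","stock_jar","scoop"]:
        r=recognise(l,p); print(l,[(round(x["at"][0]*640),round(x["at"][1]*400),round(x["p"],2)) for x in r][:8])
s=observe();print(s, grasp_offset() if callable(grasp_offset) else grasp_offset)
E
```

```text
pics
top 365.8367690766178 320.7401006724227 193.08413646655805 [ 0.35  -0.094  0.983] [ 0.211 -0.01  -0.978]
knob_grip []
knob [(307, 245, 0.41)]
terminal []
tare_pad [(303, 216, 0.47)]
box [(184, 184, 0.57)]
lid [(175, 160, 0.98)]
lid_edge [(177, 159, 0.96)]
lid_hinge [(178, 161, 0.75), (371, 205, 0.51)]
jar1 [(430, 283, 0.88), (448, 218, 0.65), (367, 231, 0.63), (420, 238, 0.57), (418, 192, 0.44), (370, 209, 0.43)]
jar3 [(430, 283, 0.88), (448, 218, 0.65), (367, 231, 0.63), (420, 238, 0.57), (418, 192, 0.44), (370, 209, 0.43)]
packet_tray [(370, 138, 0.78)]
stock_jar []
scoop [(264, 140, 0.88)]
side 385.27713110509393 320.7677557915157 194.84609890646612 [ 0.208 -0.825  0.628] [ 0.373  0.747 -0.551]
knob_grip [(269, 215, 0.42)]
knob [(269, 217, 0.66)]
terminal [(301, 215, 0.95)]
tare_pad []
box [(283, 151, 0.7)]
lid [(295, 130, 0.83)]
lid_edge [(297, 130, 0.61)]
lid_hinge [(295, 127, 0.92)]
jar1 [(267, 342, 0.92), (322, 312, 0.9), (378, 293, 0.81), (368, 334, 0.65), (305, 267, 0.56), (330, 263, 0.56), (294, 130, 0.54)]
jar3 [(267, 342, 0.92), (322, 312, 0.9), (378, 293, 0.81), (36
[... 505 characters left out ...]
04,
        8.38558799e+01, -1.23352838e+01]), 'qvel': array([-0.02618671, -0.12389067, -0.05257281,  0.10192486, -0.04576127,
       -0.0194871 ]), 'joint_efforts': array([-2.96995386e-03, -4.48323011e+01, -2.31461352e+01, -2.64043483e-04,
        5.70002867e-04,  1.35601866e-05]), 'position': array([0.18228002, 0.51890364, 0.23130046]), 'tool_rot': array([[-4.88542741e-06, -9.43479177e-01,  3.31431808e-01],
       [-1.53362637e-05,  3.31431808e-01,  9.43479177e-01],
       [-1.00000000e+00, -4.73626586e-07, -1.60886315e-05]]), 'ft_force': array([-0.05540668,  0.78034236,  0.23583588]), 'wrist_torque': array([-0.06028498,  0.02138568,  0.01463072]), 'grip_width': 0.08568728350358472} 0.0187
```

View pics/top0.png

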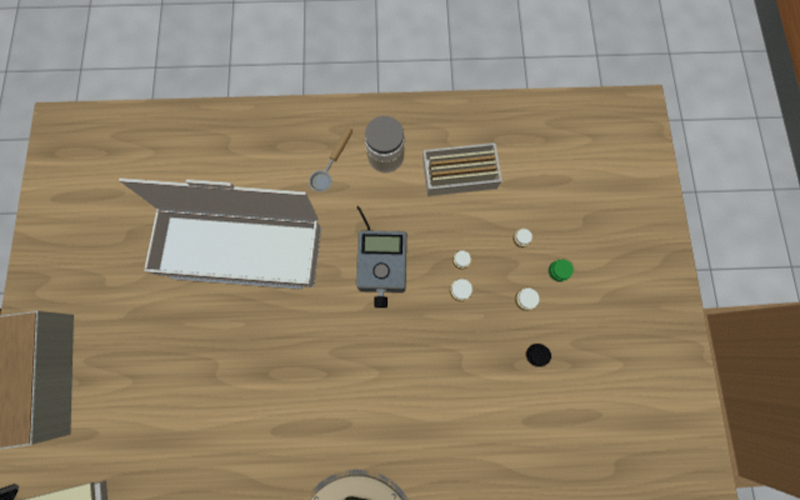

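View pics/side0.png

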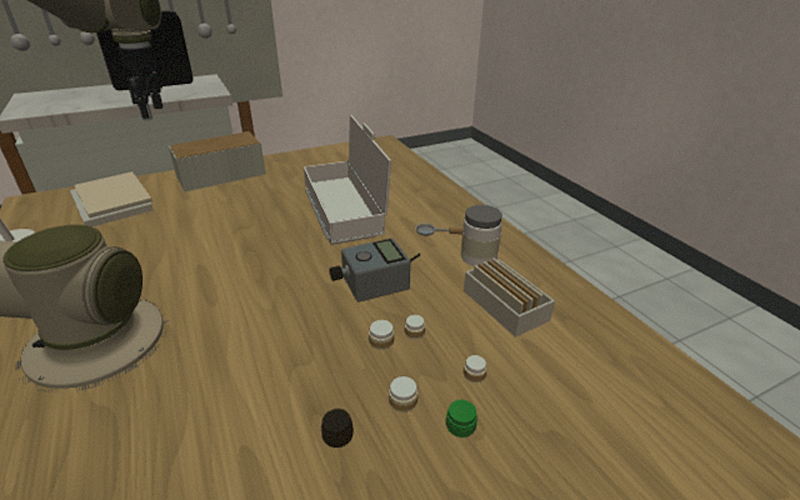

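View pics/wrist0.png

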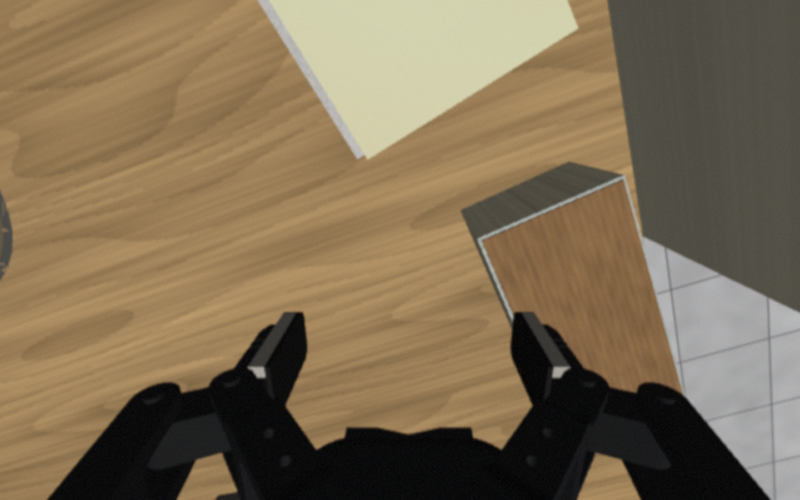

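```bash
python3 - <<'E'
from h import *
p=get_image("top"); save(p,"topc.png",4,(270,160,470,300)); save(p,"topb.png",4,(90,130,270,240))
q=get_image("side"); save(q,"sidec.png",4,(240,180,440,330));
import pickle; pickle.dump((p,q),open("v0.pkl","wb"))
E
```

```text
(no output)
```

View pics/topc.png

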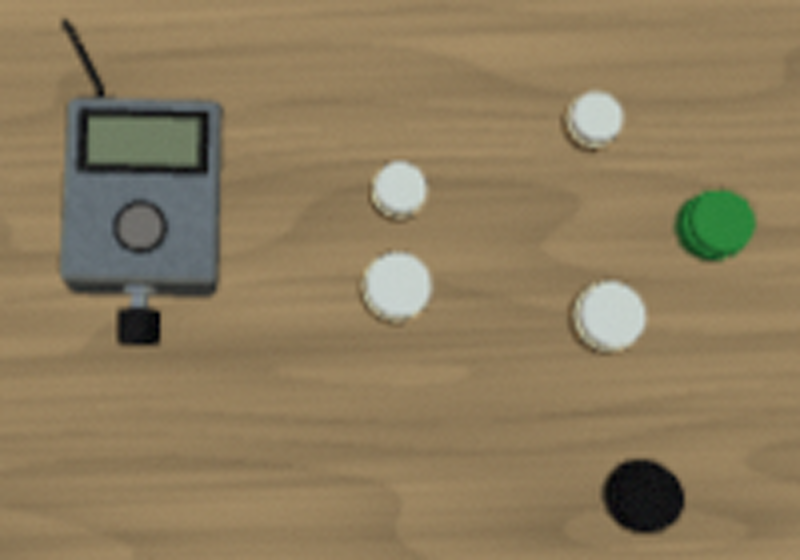

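View pics/topb.png

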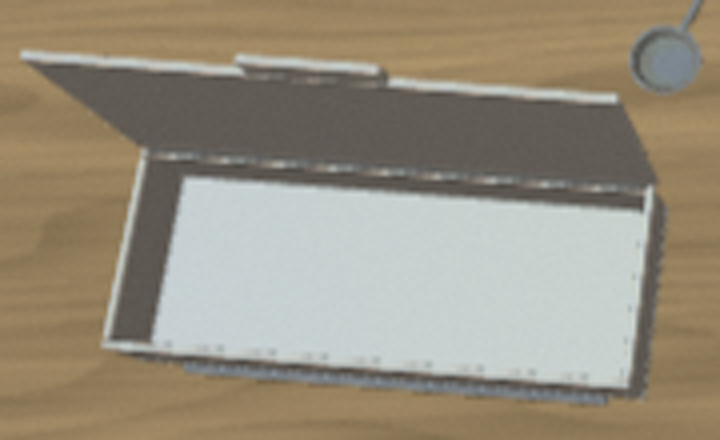

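View pics/sidec.png

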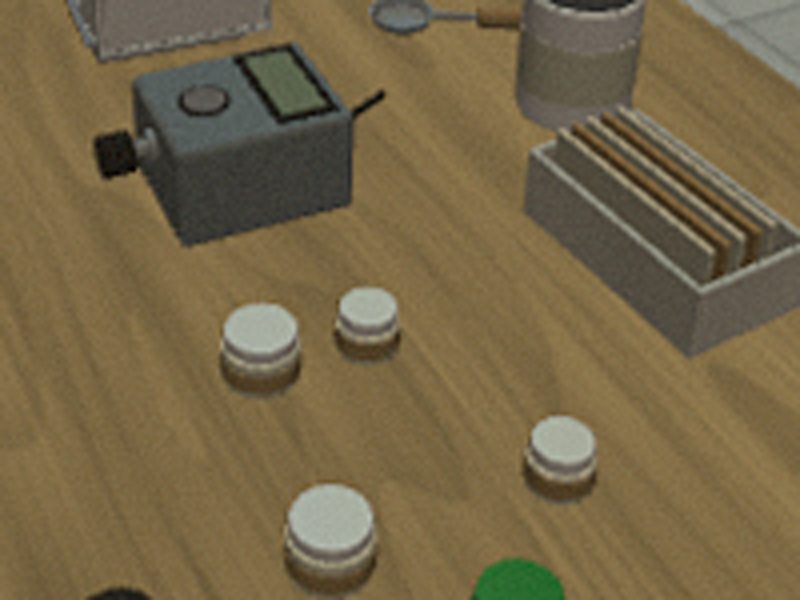

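```bash
python3 - <<'E'
from h import *
import pickle; p,q=pickle.load(open("v0.pkl","rb"))
def c(u,v,z,o=(270,160)): return atz(p,u/4+o[0],v/4+o[1],z).round(4)
def s(u,v,z): return atz(q,u/4+240,v/4+180,z).round(4)
for n,a,b in [("A",(597,117,.03),(563,438,.03)),("B",(400,189,.03),(368,308,.03)),("C",(398,285,.034),(260,329,.034)),("D",(611,315,.034),(331,517,.034)),
 ("tare",(139,226,.0775),(204,99,.0775)),("knob",(139,327,.055),(118,153,.05))]:
    print(n,c(*a),s(*b))
print("term",[c(*x,.075) for x in[(72,100),(220,103),(217,285),(63,280)]],[s(*x,.075) for x in [(138,75),(185,150),(350,112),(295,45)]])
b=[c(*x,.085,(90,130)) for x in[(145,153),(650,188),(105,346),(632,390)]]
print("box",b)
print([c(*x,.035,(90,130)) for x in[(185,178),(645,212),(152,342),(630,387)]])
print("edge", atz(p,0.483*0+177,146,0.085+.149))
E
```

```text
A [ 0.5766 -0.3706  0.03  ] [ 0.5769 -0.3732  0.03  ]
B [ 0.5318 -0.2352  0.03  ] [ 0.532  -0.2405  0.03  ]
C [ 0.4676 -0.2293  0.034 ] [ 0.4672 -0.2335  0.034 ]
D [ 0.4436 -0.366   0.034 ] [ 0.4434 -0.3702  0.034 ]
tare [ 0.5044 -0.0633  0.0775] [ 0.5037 -0.0677  0.0775]
knob [ 0.4437 -0.061   0.055 ] [ 0.446  -0.0627  0.05  ]
term [array([ 0.5879, -0.0222,  0.075 ]), array([ 0.5829, -0.1169,  0.075 ]), array([ 0.4662, -0.1108,  0.075 ]), array([ 0.4724, -0.0152,  0.075 ])] [array([ 0.477, -0.02 ,  0.075]), array([ 0.4734, -0.1103,  0.075 ]), array([ 0.5825, -0.1174,  0.075 ]), array([ 0.5853, -0.0308,  0.075 ])]
box [array([0.6426, 0.3893, 0.085 ]), array([0.6092, 0.067 , 0.085 ]), array([0.5182, 0.4029, 0.085 ]), array([0.4803, 0.0768, 0.085 ])]
[array([0.6405, 0.3878, 0.035 ]), array([0.607 , 0.0791, 0.035 ]), array([0.5293, 0.4002, 0.035 ]), array([0.4895, 0.0876, 0.035 ])]
edge [0.64107554 0.20402831 0.234     ]
```

```bash
cat > plan.py <<'E'
import sys; from h import *
# usage: plan.py x y z theta(deg of tool z axis) opening [maxstep_mm]
x,y,z,th,g=map(float,sys.argv[1:6]); ms=float(sys.argv[6]) if len(sys.argv)>6 else 45
s=observe(); P=np.array(s["position"]); R=np.array(s["tool_rot"])
def Rt(a): a=np.radians(a); zz=np.array([np.cos(a),np.sin(a),0]); xx=np.array([0,0,-1.]); return np.column_stack([xx,np.cross(zz,xx),zz])
from scipy.spatial.transform import Rotation as Ro
rv=Ro.from_matrix(R.T@Rt(th)).as_rotvec(); d=np.array([x,y,z])-P
n=max(int(np.ceil(np.linalg.norm(d)*1000/ms)),int(np.ceil(np.linalg.norm(rv)/0.13)),1)
Rk=R.copy(); rows=[]
for i in range(n):
    l=Rk.T@d/n/0.05; rows.append([round(float(a),3) for a in l]+[round(float(a),3) for a in rv/n]+[g])
    Rk=Rk@Ro.from_rotvec(rv/n).as_matrix()
print("t",round(s["time_s"],2),"P",P.round(4),"th",np.degrees(np.arctan2(R[1,2],R[0,2])).round(2),"tilt",R[2].round(4),"grip",round(s["grip_width"],4),"F",np.round(s["ft_force"],2))
for i in range(0,n,5): print("[["+",".join(str(r).replace(" ","") for r in rows[i:i+5])+"]]")
E
python3 plan.py 0.444 -0.062 0.12 86.7 0.2
```

```text
t 2.2 P [0.1823 0.5189 0.2313] th 70.65 tilt [-1. -0. -0.] grip 0.0854 F [-0.09 -0.3  -0.53]
[[[0.148,-0.586,-0.615,-0.019,-0.0,-0.0,0.2],[0.148,-0.574,-0.626,-0.019,-0.0,-0.0,0.2],[0.148,-0.563,-0.637,-0.019,-0.0,-0.0,0.2],[0.148,-0.551,-0.647,-0.019,-0.0,-0.0,0.2],[0.148,-0.538,-0.657,-0.019,-0.0,-0.0,0.2]]]
[[[0.148,-0.526,-0.667,-0.019,-0.0,-0.0,0.2],[0.148,-0.513,-0.677,-0.019,-0.0,-0.0,0.2],[0.148,-0.501,-0.686,-0.019,-0.0,-0.0,0.2],[0.148,-0.488,-0.695,-0.019,-0.0,-0.0,0.2],[0.148,-0.475,-0.704,-0.019,-0.0,-0.0,0.2]]]
[[[0.148,-0.462,-0.713,-0.019,-0.0,-0.0,0.2],[0.148,-0.448,-0.722,-0.019,-0.0,-0.0,0.2],[0.148,-0.435,-0.73,-0.019,-0.0,-0.0,0.2],[0.148,-0.421,-0.738,-0.019,-0.0,-0.0,0.2],[0.148,-0.407,-0.746,-0.019,-0.0,-0.0,0.2]]]
```

Call:
drive_tool --targets '[[[0.15,-0.59,-0.61,-0.02,0,0,0.2],[0.15,-0.57,-0.63,-0.02,0,0,0.2],[0.15,-0.56,-0.64,-0.02,0,0,0.2],[0.15,-0.55,-0.65,-0.02,0,0,0.2],[0.15,-0.54,-0.66,-0.02,0,0,0.2]]]' --force 40

```text
time_s: 2.7
position: [0.2702, 0.3237, 0.1937]
tool_rot: [[0.001, -0.972, 0.234], [0.0, 0.234, 0.972], [-1.0, -0.0, 0.0]]
ft_force: [1.0, 0.4, 0.4]
grip_width: 0.0513
```

Call:
drive_tool --targets '[[[0.15,-0.53,-0.67,-0.02,0,0,0.2],[0.15,-0.51,-0.68,-0.02,0,0,0.2],[0.15,-0.5,-0.69,-0.02,0,0,0.2],[0.15,-0.49,-0.7,-0.02,0,0,0.2],[0.15,-0.48,-0.7,-0.02,0,0,0.2]]]'

```text
time_s: 3.2
position: [0.3596, 0.1301, 0.1563]
tool_rot: [[0.001, -0.991, 0.137], [0.0, 0.137, 0.991], [-1.0, -0.001, 0.0]]
ft_force: [1.3, 1.7, -0.4]
grip_width: 0.0515
```

```bash
python3 plan.py 0.444 -0.062 0.12 86.7 0.2
```

```text
t 3.2 P [0.3596 0.1301 0.1563] th 82.15 tilt [-1.e+00 -9.e-04  2.e-04] grip 0.0515 F [ 1.27  1.72 -0.36]
[[[0.146,-0.439,-0.715,-0.016,0.0,0.0,0.2],[0.145,-0.428,-0.722,-0.016,0.0,0.0,0.2],[0.145,-0.416,-0.729,-0.016,0.0,0.0,0.2],[0.145,-0.405,-0.735,-0.016,0.0,0.0,0.2],[0.145,-0.393,-0.742,-0.016,0.0,0.0,0.2]]]
```

Call:
drive_tool --targets '[[[0.14,-0.43,-0.7,-0.015,0,0,0.2],[0.14,-0.42,-0.71,-0.015,0,0,0.2],[0.14,-0.4,-0.72,-0.015,0,0,0.2],[0.14,-0.39,-0.73,-0.015,0,0,0.2],[0.1,-0.36,-0.7,-0.01,0,0,0.2]]]'

```text
time_s: 3.7
position: [0.4398, -0.058, 0.123]
tool_rot: [[0.0, -0.998, 0.068], [-0.0, 0.068, 0.998], [-1.0, -0.0, 0.0]]
ft_force: [0.8, 0.7, 0.3]
grip_width: 0.0512
```

Call:
drive_tool --targets '[[[0,0,0,0,0,0,0.2],[0,0,0,0,0,0,0.2]]]'

```text
time_s: 3.9
position: [0.4392, -0.0564, 0.1231]
tool_rot: [[-0.001, -0.998, 0.069], [0.0, 0.069, 0.998], [-1.0, 0.001, 0.0]]
ft_force: [-0.9, 0.3, 0.6]
grip_width: 0.0513
```

```bash
python3 plan.py 0.444 -0.062 0.0315 86.7 0.2; python3 - <<'E'
from h import *
p=get_image("wrist"); save(p,"w1.png",1.25)
E
```

```text
t 3.9 P [ 0.4392 -0.0564  0.1231] th 86.02 tilt [-1.e+00  6.e-04  3.e-04] grip 0.0513 F [-0.87  0.27  0.64]
[[[0.611,-0.035,-0.035,-0.004,0.0,-0.0,0.2],[0.611,-0.035,-0.036,-0.004,0.0,-0.0,0.2],[0.611,-0.034,-0.036,-0.004,0.0,-0.0,0.2]]]
```

View pics/w1.png

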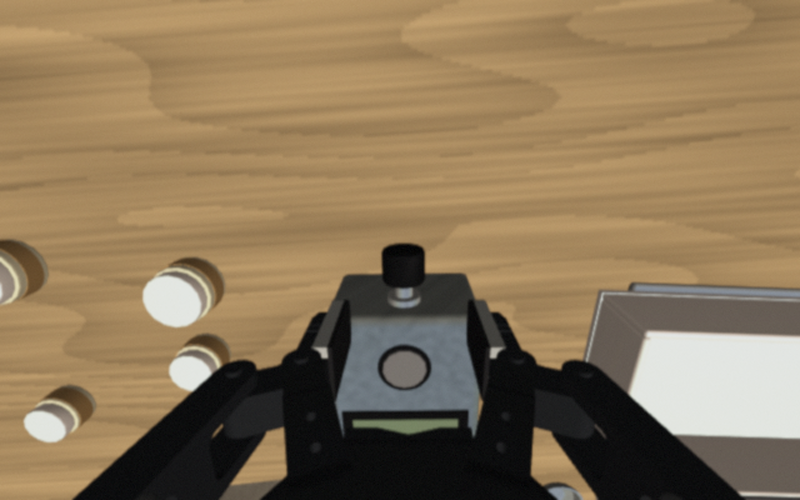

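```bash
python3 - <<'E'
from h import *
p=get_image("wrist")
print(atz(p,403/1.25,266/1.25,.057),atz(p,405/1.25,368/1.25,.0775),atz(p,180/1.25,300/1.25,.034),atz(p,192/1.25,370/1.25,.030),[atz(p,u/1.25,v/1.25,.085) for u,v in [(603,292),(585,362)]])
E
python3 plan.py 0.444 -0.0635 0.0315 86.7 0.2
```

```text
[ 0.44148839 -0.05796414  0.057     ] [ 0.50192664 -0.06090695  0.0775    ] [ 0.46600809 -0.22095683  0.034     ] [ 0.52883993 -0.23109262  0.03      ] [array([0.4533954 , 0.05322692, 0.085     ]), array([0.49934513, 0.04722518, 0.085     ])]
t 4.0 P [ 0.4389 -0.0552  0.1234] th 86.15 tilt [-1.e+00  3.e-04  3.e-04] grip 0.0511 F [-0.13 -0.48 -0.61]
[[[0.613,-0.038,-0.053,-0.003,0.0,-0.0,0.2],[0.613,-0.038,-0.053,-0.003,0.0,-0.0,0.2],[0.613,-0.037,-0.053,-0.003,0.0,-0.0,0.2]]]
```

Call:
drive_tool --targets '[[[0.6,-0.04,-0.03,0,0,0,0.2],[0.6,-0.04,-0.03,0,0,0,0.2],[0.6,-0.03,-0.03,0,0,0,0.2],[0,0,0,0,0,0,0.2]]]'

```text
time_s: 4.4
position: [0.4429, -0.0594, 0.0313]
tool_rot: [[-0.005, -0.998, 0.066], [0.002, 0.066, 0.998], [-1.0, 0.005, 0.002]]
ft_force: [-0.3, 0.1, 0.8]
grip_width: 0.0512
```

```bash
python3 plan.py 0.444 -0.060 0.0315 86.7 0.2;python3 - <<'E'
from h import *
p=get_image("wrist"); save(p,"w2.png",1.25)
q=get_image("side"); save(q,"s2.png",4,(240,180,360,280))
E
```

```text
t 4.4 P [ 0.4429 -0.0594  0.0313] th 86.2 tilt [-1.      0.0054  0.0019] grip 0.0512 F [-0.28  0.08  0.84]
[[[-0.004,-0.023,-0.011,-0.009,0.002,-0.005,0.2]]]
```

View pics/w2.png

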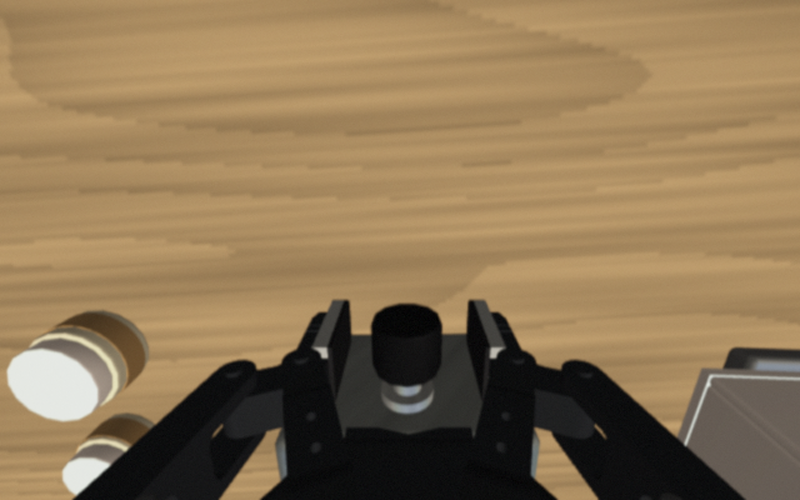

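View pics/s2.png

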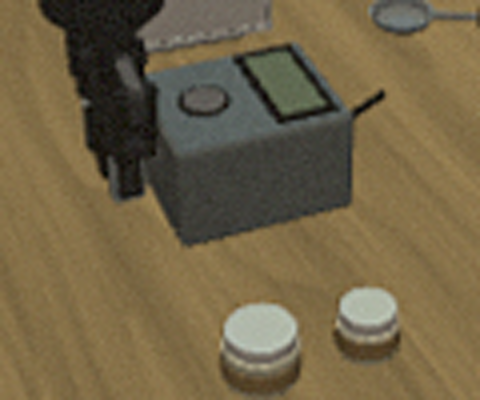

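The knob grip (wrist px 407,345 of the 800-wide view) sits between the pads. Closing on it.

Call:
drive_tool --targets '[[[0,0,0,0,0,0,-1],[0,0,0,0,0,0,-1],[0,0,0,0,0,0,-1],[0,0,0,0,0,0,-1]]]' --force 50

```text
time_s: 4.9
position: [0.4451, -0.0605, 0.0349]
tool_rot: [[0.003, -0.998, 0.068], [-0.0, 0.068, 0.998], [-1.0, -0.003, -0.0]]
ft_force: [-1.0, 4.6, 7.7]
grip_width: 0.0266
```

Call:
drive_tool --targets '[[[0,0.08,-0.005,0,0,0,-1],[0,0.08,-0.005,0,0,0,-1],[0,0.08,-0.005,0,0,0,-1],[0,0.08,-0.005,0,0,0,-1],[0,0,0,0,0,0,-1]]]'

```text
time_s: 5.4
position: [0.431, -0.0599, 0.035]
tool_rot: [[0.008, -0.998, 0.069], [0.001, 0.069, 0.998], [-1.0, -0.008, 0.001]]
ft_force: [11.3, 14.7, 2.6]
grip_width: 0.0267
```

```bash
python3 - <<'E'
from h import *
s=observe();print(s["position"],s["ft_force"])
p=get_image("wrist"); save(p,"w3.png",1.25)
E
```

```text
[ 0.43099885 -0.05987753  0.0349957 ] [11.282808   14.71591202  2.62759127]
```

View pics/w3.png

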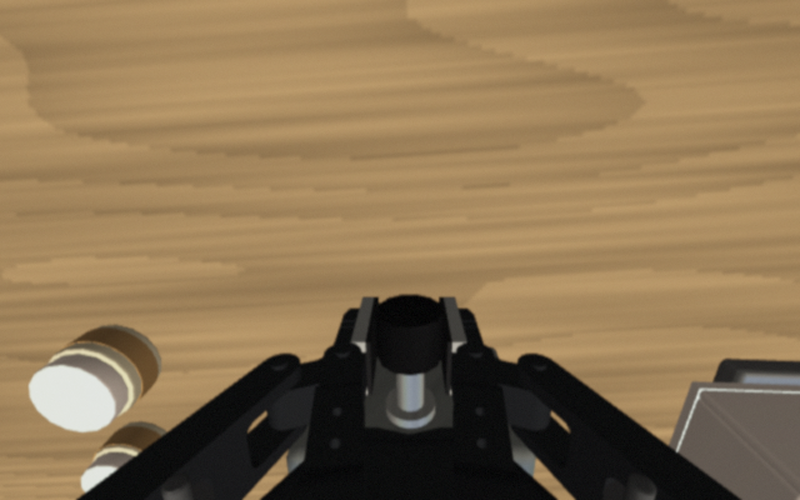

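The stem is now visibly longer (410,390): knob out. I release it and rise.

Call:
drive_tool --targets '[[[0,0,0,0,0,0,0.2],[0,0,0,0,0,0,0.2],[0,0,0,0,0,0,0.2]]]'

```text
time_s: 5.75
position: [0.4286, -0.0609, 0.0338]
tool_rot: [[0.001, -0.998, 0.068], [-0.0, 0.068, 0.998], [-1.0, -0.001, -0.0]]
ft_force: [0.3, 0.3, 0.0]
grip_width: 0.0512
```

Call:
drive_tool --targets '[[[-0.6,0,0,0,0,0,0.2],[-0.7,0,0,0,0,0,0.2],[-0.7,0,0,0,0,0,-1],[-0.3,0,0,0,0,0,-1]]]'

```text
time_s: 6.15
position: [0.4292, -0.0612, 0.1513]
tool_rot: [[0.004, -0.998, 0.068], [-0.002, 0.068, 0.998], [-1.0, -0.004, -0.002]]
ft_force: [0.4, -0.6, 0.4]
grip_width: 0.023
```

```bash
python3 plan.py 0.503 -0.0635 0.11 86.7 -1;python3 - <<'E'
from h import *
p=get_image("wrist"); save(p,"w4.png",1.25)
q=get_image("top"); save(q,"t4.png",4,(270,160,470,300))
E
```

```text
t 6.15 P [ 0.4292 -0.0612  0.1513] th 86.11 tilt [-1.     -0.0042 -0.0017] grip 0.023 F [ 0.35 -0.65  0.36]
[[[0.416,-0.737,0.028,-0.005,-0.001,0.002,-1.0],[0.414,-0.738,0.024,-0.005,-0.001,0.002,-1.0]]]
```

View pics/w4.png

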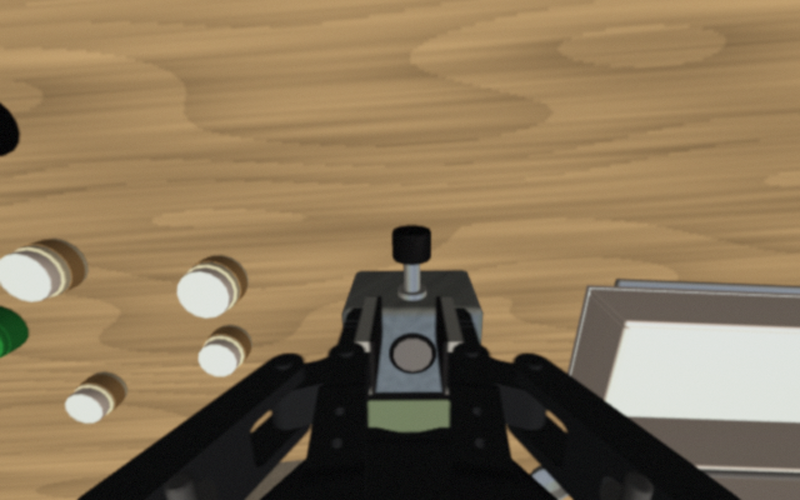

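View pics/t4.png

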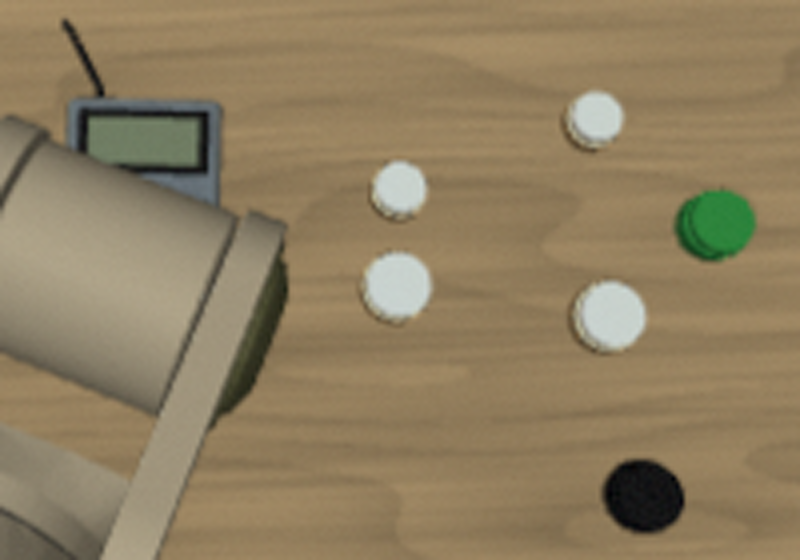

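Call:
drive_tool --targets '[[[0.3,-0.74,0.03,0,0,0,-1],[0.4,-0.74,0.02,0,0,0,-1],[0.25,0,0,0,0,0,-1],[0,0,0,0,0,0,-1],[0,0,0,0,0,0,-1]]]'

```text
time_s: 6.75
position: [0.5018, -0.0632, 0.1002]
tool_rot: [[-0.002, -0.998, 0.068], [0.001, 0.068, 0.998], [-1.0, 0.002, 0.001]]
ft_force: [0.4, 0.1, 0.6]
grip_width: 0.0004
```

```bash
python3 plan.py 0.503 -0.063 0.085 86.7 -1;python3 - <<'E'
from h import *
p=get_image("wrist"); save(p,"w5.png",1.25)
E
```

```text
t 6.75 P [ 0.5018 -0.0632  0.1002] th 86.11 tilt [-1.e+00  2.e-03  6.e-04] grip 0.0004 F [0.41 0.07 0.56]
[[[0.304,-0.025,0.006,-0.01,0.001,-0.002,-1.0]]]
```

View pics/w5.png

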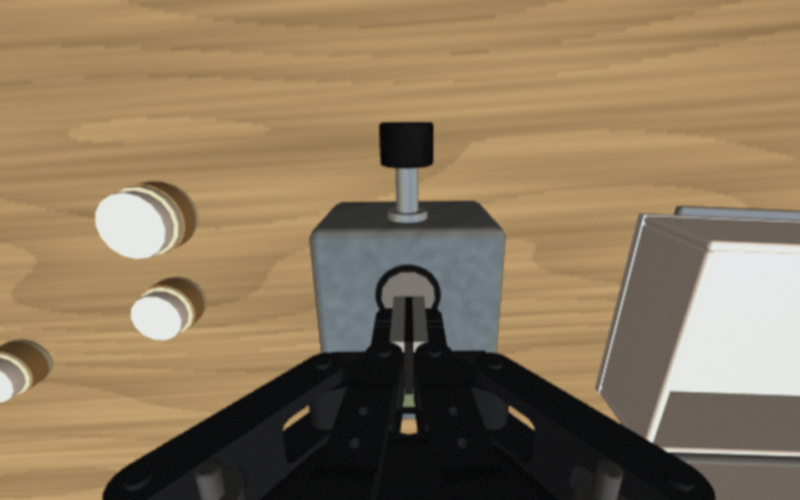

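Call:
drive_tool --targets '[[[0.3,0,0,0,0,0,-1],[0.06,0,0,0,0,0,-1],[0,0,0,0,0,0,-1],[0,0,0,0,0,0,-1]]]'

```text
time_s: 7.2
position: [0.5026, -0.0635, 0.0836]
tool_rot: [[0.001, -0.998, 0.068], [-0.0, 0.068, 0.998], [-1.0, -0.001, -0.0]]
ft_force: [0.4, -0.7, -0.1]
grip_width: -0.0003
```

Call:
drive_tool --targets '[[[0.04,0,0,0,0,0,-1],[0,0,0,0,0,0,-1]]]'

```text
time_s: 7.4
position: [0.5025, -0.0634, 0.081]
tool_rot: [[0.0, -0.998, 0.068], [-0.0, 0.068, 0.998], [-1.0, -0.0, -0.0]]
ft_force: [0.0, -0.1, 0.4]
grip_width: -0.0003
```

Call:
drive_tool --targets '[[[0.04,0,0,0,0,0,-1],[0,0,0,0,0,0,-1]]]'

```text
time_s: 7.6
position: [0.5024, -0.0633, 0.0787]
tool_rot: [[-0.0, -0.998, 0.068], [0.0, 0.068, 0.998], [-1.0, 0.0, 0.0]]
ft_force: [0.6, -0.2, 0.5]
grip_width: -0.0004
```

Call:
drive_tool --targets '[[[0.03,0,0,0,0,0,-1],[0,0,0,0,0,0,-1]]]'

```text
time_s: 7.8
position: [0.5026, -0.0634, 0.0773]
tool_rot: [[0.0, -0.998, 0.068], [-0.0, 0.068, 0.998], [-1.0, -0.0, -0.0]]
ft_force: [1.2, -0.7, 1.2]
grip_width: 0.0
```

Call:
drive_tool --targets '[[[0.02,0,0,0,0,0,-1],[0,0,0,0,0,0,-1]]]'

```text
time_s: 8.0
position: [0.5026, -0.0634, 0.0766]
tool_rot: [[0.0, -0.998, 0.068], [-0.0, 0.068, 0.998], [-1.0, -0.0, -0.0]]
ft_force: [-0.8, 0.9, 3.9]
grip_width: -0.0
```

Call:
drive_tool --targets '[[[0.01,0,0,0,0,0,-1],[0,0,0,0,0,0,-1]]]'

```text
time_s: 8.2
position: [0.5026, -0.0634, 0.0765]
tool_rot: [[0.001, -0.998, 0.068], [-0.0, 0.068, 0.998], [-1.0, -0.001, -0.0]]
ft_force: [-2.5, 0.8, 9.0]
grip_width: -0.0001
```

Call:
drive_tool --targets '[[[0.005,0,0,0,0,0,-1],[0,0,0,0,0,0,-1],[0,0,0,0,0,0,-1],[0,0,0,0,0,0,-1]]]'

```text
time_s: 8.6
position: [0.5026, -0.0634, 0.0764]
tool_rot: [[0.001, -0.998, 0.068], [-0.0, 0.068, 0.998], [-1.0, -0.001, -0.0]]
ft_force: [-2.5, 0.6, 10.4]
grip_width: -0.0001
```

Call:
drive_tool --targets '[[[-0.4,0,0,0,0,0,-1],[-0.8,0,0,0,0,0,-1],[-0.8,0,0,0,0,0,0.4]]]'

```text
time_s: 8.9
position: [0.502, -0.0632, 0.1764]
tool_rot: [[-0.002, -0.998, 0.068], [0.001, 0.068, 0.998], [-1.0, 0.002, 0.001]]
ft_force: [0.2, -1.7, 0.7]
grip_width: 0.0133
```

```bash
python3 plan.py 0.468 -0.230 0.12 90 0.5;python3 - <<'E'
from h import *
q=get_image("side"); save(q,"s6.png",1.25)
E
```

```text
t 8.9 P [ 0.502  -0.0632  0.1764] th 86.12 tilt [-1.0e+00  1.8e-03  5.0e-04] grip 0.0133 F [ 0.19 -1.72  0.7 ]
[[[0.282,0.113,-0.844,-0.017,0.0,-0.0,0.5],[0.282,0.127,-0.842,-0.017,0.0,-0.0,0.5],[0.282,0.142,-0.839,-0.017,0.0,-0.0,0.5],[0.282,0.156,-0.837,-0.017,0.0,-0.0,0.5]]]
```

View pics/s6.png

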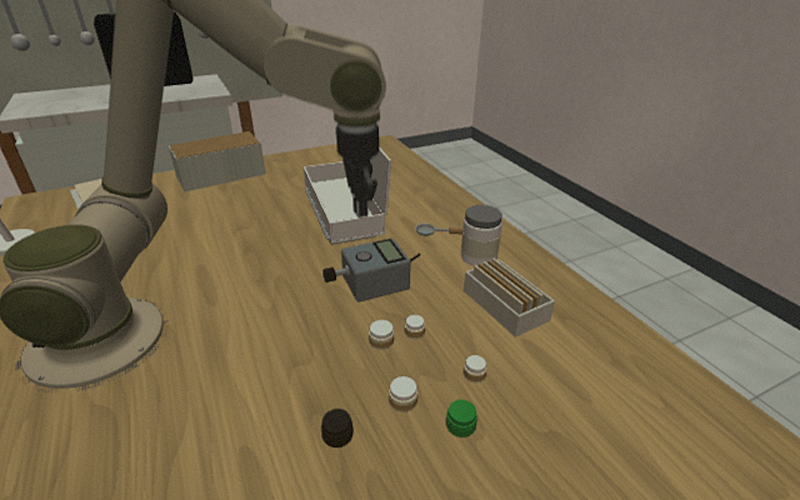

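Call:
drive_tool --targets '[[[0.25,0.11,-0.84,-0.02,0,0,0.5],[0.25,0.13,-0.84,-0.02,0,0,0.5],[0.25,0.14,-0.84,-0.02,0,0,0.5],[0.3,0.16,-0.83,-0.02,0,0,0.5],[0,0,0,0,0,0,0.5]]]'

```text
time_s: 9.45
position: [0.4677, -0.2335, 0.1209]
tool_rot: [[-0.002, -1.0, -0.008], [0.001, -0.008, 1.0], [-1.0, 0.002, 0.001]]
ft_force: [0.8, 0.1, -0.6]
grip_width: 0.0643
```

```bash
cat > jars.py <<'E'
from h import *
from scipy import ndimage
import sys
def blobs(p,zs=(.03,.034),amin=30):
    im=p["image"].astype(int); m=(im.min(2)>175)&((im.max(2)-im.min(2))<35)
    l,n=ndimage.label(m); out=[]
    for i in range(1,n+1):
        ys,xs=np.where(l==i)
        if len(ys)>=amin: out.append((xs.mean(),ys.mean(),len(ys)))
    return out
if __name__=="__main__":
    for n in sys.argv[1:]:
        p=get_image(n)
        for u,v,a in blobs(p): print(n,round(u),round(v),a,atz(p,u,v,.034).round(4)[:2],atz(p,u,v,.03).round(4)[:2])
        save(p,n+"_l.png",1.25)
E
python3 plan.py 0.4675 -0.229 0.12 90 0.5; python3 jars.py wrist top side
```

```text
t 9.45 P [ 0.4677 -0.2335  0.1209] th 90.45 tilt [-1.0e+00  2.3e-03  8.0e-04] grip 0.0643 F [ 0.76  0.12 -0.56]
[[[0.019,0.004,0.09,0.008,0.001,-0.002,0.5]]]
wrist 164 170 1885 [ 0.4422 -0.3659] [ 0.4432 -0.3682]
wrist 331 199 1705 [ 0.4665 -0.2283] [ 0.4679 -0.2282]
wrist 324 264 834 [ 0.5293 -0.2345] [ 0.5319 -0.2345]
wrist 188 294 154 [ 0.5624 -0.3639] [ 0.5655 -0.3661]
top 121 145 74 [0.7259 0.4374] [0.7275 0.4397]
top 166 146 49 [0.721  0.3142] [0.7226 0.3159]
top 215 152 70 [0.6975 0.179 ] [0.699  0.1801]
top 191 200 5122 [0.5655 0.2394] [0.5664 0.2408]
top 421 186 36 [ 0.5846 -0.3746] [ 0.5855 -0.3758]
top 427 242 41 [ 0.4356 -0.3766] [ 0.4359 -0.3778]
side 303 264 56 [ 0.4611 -0.2361] [ 0.4628 -0.2321]
side 318 311 75 [ 0.4332 -0.3694] [ 0.4348 -0.3663]
```

View pics/wrist_l.png

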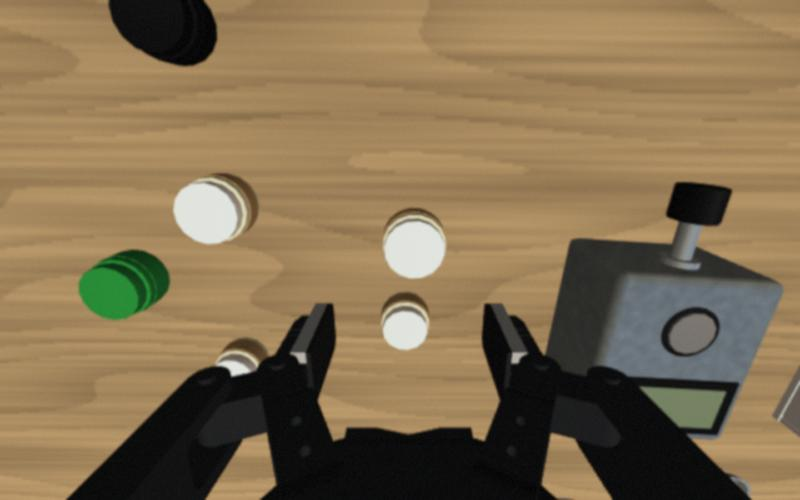

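Call:
drive_tool --targets '[[[0.6,0,0.08,0,0,0,0.5],[0.6,0,0,0,0,0,0.5],[0.6,0,0,0,0,0,0.5],[0.4,0,0,0,0,0,0.5],[0,0,0,0,0,0,0.5]]]'

```text
time_s: 10.1
position: [0.4686, -0.2238, 0.0114]
tool_rot: [[-0.003, -1.0, -0.014], [0.003, -0.014, 1.0], [-1.0, 0.003, 0.003]]
ft_force: [-1.0, 0.6, -0.1]
grip_width: 0.0641
```

```bash
python3 plan.py 0.467 -0.229 0.004 90 0.5; python3 jars.py wrist
```

```text
t 10.1 P [ 0.4686 -0.2238  0.0114] th 90.79 tilt [-1.      0.0031  0.0027] grip 0.0641 F [-0.96  0.62 -0.12]
[[[0.149,0.033,-0.104,0.014,0.003,-0.003,0.5]]]
wrist 25 227 3785 [ 0.4436 -0.3606] [ 0.4455 -0.3651]
wrist 314 272 4706 [ 0.4661 -0.2288] [ 0.4688 -0.229 ]
```

View pics/wrist_l.png

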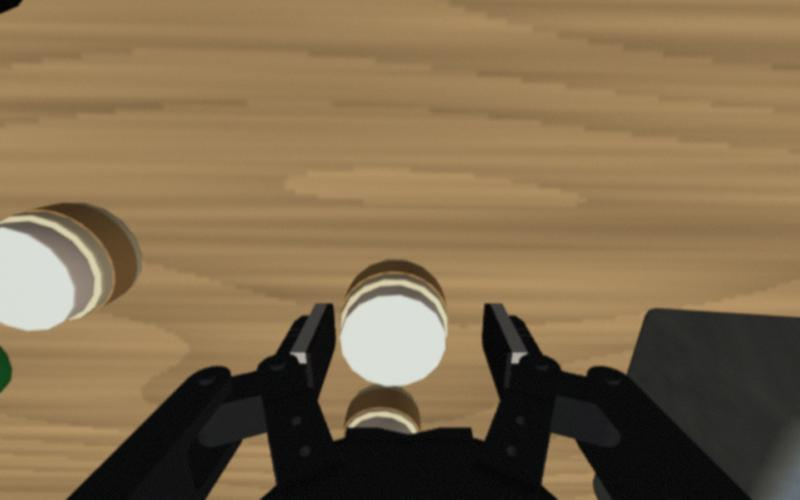

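Call:
drive_tool --targets '[[[0.08,0.04,-0.1,0,0,0,0.5],[0.07,0,0,0,0,0,0.5],[0,0,0,0,0,0,0.5]]]'

```text
time_s: 10.45
position: [0.4673, -0.231, 0.006]
tool_rot: [[0.001, -1.0, -0.012], [-0.001, -0.012, 1.0], [-1.0, -0.001, -0.001]]
ft_force: [0.1, -0.5, -0.0]
grip_width: 0.0641
```

Call:
drive_tool --targets '[[[0,0,0,0,0,0,-0.5],[0,0,0,0,0,0,-0.5],[0,0,0,0,0,0,-0.5],[0,0,0,0,0,0,-0.5]]]' --force 40

```text
time_s: 10.85
position: [0.4674, -0.2309, 0.0062]
tool_rot: [[0.001, -1.0, -0.012], [-0.001, -0.012, 1.0], [-1.0, -0.001, -0.001]]
ft_force: [-1.1, 1.2, 5.0]
grip_width: 0.0448
```

Call:
drive_tool --targets '[[[-0.3,0,0,0,0,0,-0.5],[-0.8,0,0,0,0,0,-0.5],[-0.8,0,0,0,0,0,-0.5],[-0.8,0,0,0,0,0,-0.5]]]'

```text
time_s: 11.25
position: [0.4669, -0.2305, 0.1421]
tool_rot: [[-0.0, -1.0, -0.012], [0.0, -0.012, 1.0], [-1.0, 0.0, 0.0]]
ft_force: [0.3, -1.0, -1.0]
grip_width: 0.0445
```

```bash
python3 plan.py 0.467 -0.229 0.14 90 -0.5; python3 jars.py wrist side
```

```text
t 11.25 P [ 0.4669 -0.2305  0.1421] th 90.7 tilt [-1.e+00  3.e-04  4.e-04] grip 0.0445 F [ 0.28 -0.99 -1.04]
[[[0.042,-0.002,0.03,0.012,0.0,-0.0,-0.5]]]
wrist 172 165 1645 [ 0.4427 -0.3674] [ 0.4436 -0.3696]
wrist 327 281 4964 [ 0.5617 -0.228 ] [ 0.5645 -0.228 ]
wrist 186 285 312 [ 0.5681 -0.3728] [ 0.571 -0.375]
side 319 310 85 [ 0.4356 -0.3672] [ 0.4371 -0.3642]
```

View pics/wrist_l.png

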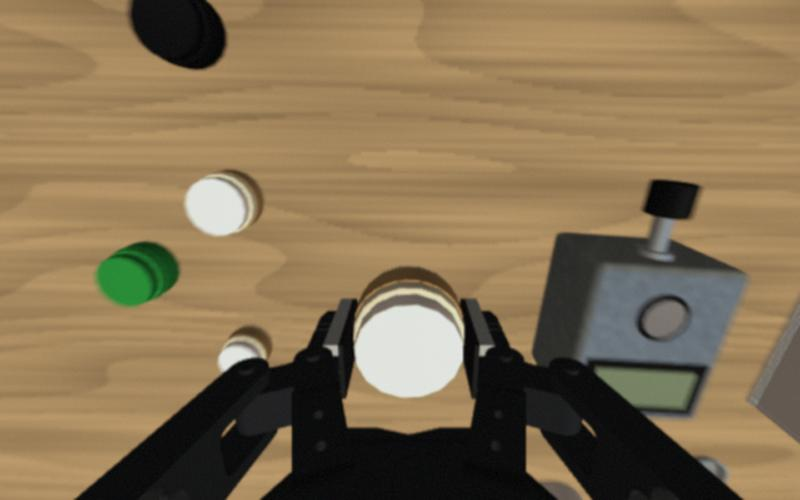

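View pics/side_l.png

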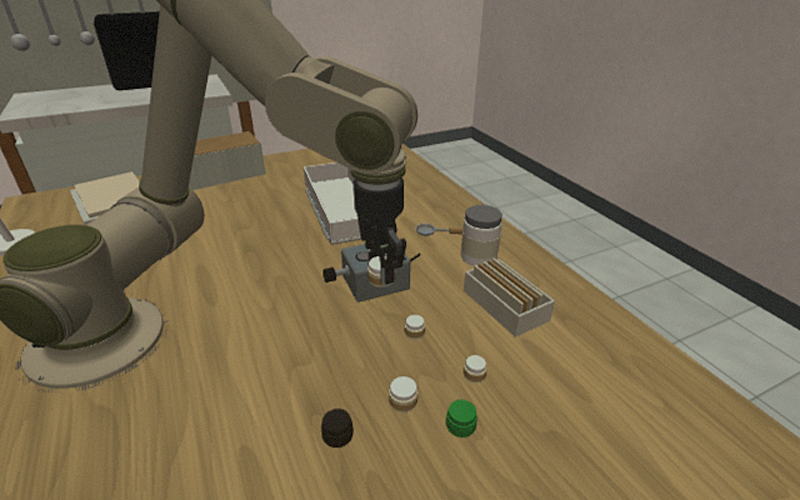

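```bash
python3 plan.py 0.565 0.340 0.16 -6.2 -0.5
```

```text
t 11.35 P [ 0.4689 -0.232   0.1455] th 90.71 tilt [-1.     -0.0075 -0.0063] grip 0.0443 F [-0.06  0.65 -1.33]
[[[-0.025,-0.148,0.815,0.121,0.0,0.001,-0.5],[-0.025,-0.048,0.827,0.121,0.0,0.001,-0.5],[-0.025,0.052,0.827,0.121,0.0,0.001,-0.5],[-0.025,0.151,0.815,0.121,0.0,0.001,-0.5],[-0.025,0.248,0.79,0.121,0.0,0.001,-0.5]]]
[[[-0.025,0.342,0.755,0.121,0.0,0.001,-0.5],[-0.025,0.43,0.708,0.121,0.0,0.001,-0.5],[-0.024,0.512,0.651,0.121,0.0,0.001,-0.5],[-0.024,0.587,0.585,0.121,0.0,0.001,-0.5],[-0.023,0.653,0.51,0.121,0.0,0.001,-0.5]]]
[[[-0.023,0.71,0.427,0.121,0.0,0.001,-0.5],[-0.022,0.756,0.338,0.121,0.0,0.001,-0.5],[-0.022,0.792,0.245,0.121,0.0,0.001,-0.5],[-0.021,0.815,0.148,0.121,0.0,0.001,-0.5]]]
```

Call:
drive_tool --targets '[[[-0.05,-0.15,0.81,0.12,0,0,-0.5],[-0.05,-0.05,0.83,0.12,0,0,-0.5],[-0.05,0.05,0.83,0.12,0,0,-0.5],[-0.05,0.15,0.81,0.12,0,0,-0.5],[-0.03,0.25,0.79,0.12,0,0,-0.5]]]'

```text
time_s: 11.85
position: [0.5012, -0.025, 0.1516]
tool_rot: [[-0.001, -0.829, 0.559], [0.0, 0.559, 0.829], [-1.0, 0.001, -0.0]]
ft_force: [-0.1, -0.9, -0.7]
grip_width: 0.0447
```

Call:
drive_tool --targets '[[[-0.03,0.34,0.75,0.12,0,0,-0.5],[-0.03,0.43,0.71,0.12,0,0,-0.5],[-0.03,0.51,0.65,0.12,0,0,-0.5],[-0.03,0.59,0.58,0.12,0,0,-0.5],[-0.03,0.65,0.51,0.12,0,0,-0.5]]]'

```text
time_s: 12.35
position: [0.5342, 0.1791, 0.1588]
tool_rot: [[-0.001, -0.369, 0.929], [-0.0, 0.929, 0.369], [-1.0, 0.0, -0.001]]
ft_force: [0.6, -0.6, -1.3]
grip_width: 0.0444
```

```bash
python3 plan.py 0.565 0.340 0.16 -6.2 -0.5
```

```text
t 12.35 P [0.5342 0.1791 0.1588] th 21.67 tilt [-1.0e+00  3.0e-04 -1.3e-03] grip 0.0444 F [ 0.6  -0.6  -1.28]
[[[-0.006,0.691,0.44,0.122,-0.0,0.0,-0.5],[-0.006,0.739,0.353,0.122,-0.0,0.0,-0.5],[-0.006,0.777,0.261,0.122,-0.0,0.0,-0.5],[-0.006,0.802,0.165,0.122,-0.0,0.0,-0.5]]]
```

Call:
drive_tool --targets '[[[0,0.69,0.44,0.12,0,0,-0.5],[0,0.73,0.35,0.12,0,0,-0.5],[0,0.76,0.26,0.12,0,0,-0.5],[0,0.78,0.16,0.12,0,0,-0.5],[0,0,0,0,0,0,-0.5]]]'

```text
time_s: 12.85
position: [0.5634, 0.34, 0.1578]
tool_rot: [[-0.001, 0.096, 0.995], [0.001, 0.995, -0.096], [-1.0, 0.0, -0.001]]
ft_force: [-0.7, -1.0, -1.3]
grip_width: 0.0443
```

```bash
python3 plan.py 0.5748 0.3458 0.12 -6.2 -0.5; python3 - <<'E'
from h import *
for n in ["wrist","top","side"]: save(get_image(n),n+"7.png",1.25)
E
```

```text
t 12.85 P [0.5634 0.34   0.1578] th -5.52 tilt [-1.0e+00  5.0e-04 -1.4e-03] grip 0.0443 F [-0.68 -1.01 -1.3 ]
[[[0.755,0.136,0.217,0.012,-0.001,-0.0,-0.5]]]
```

View pics/wrist7.png

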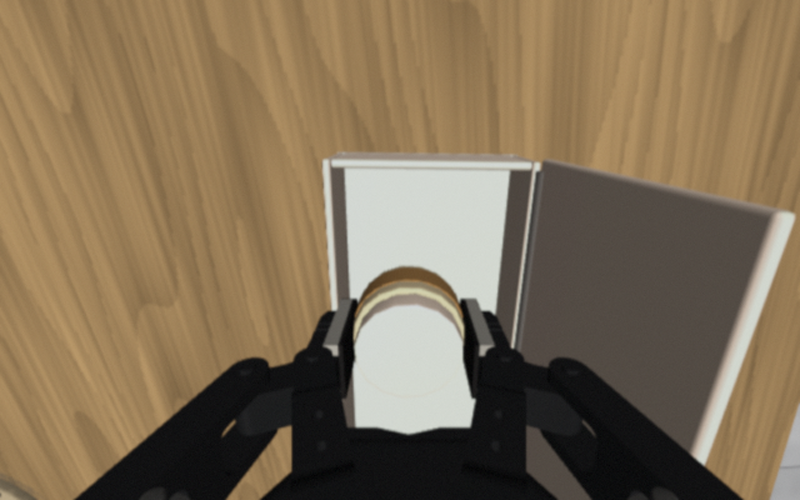

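View pics/top7.png

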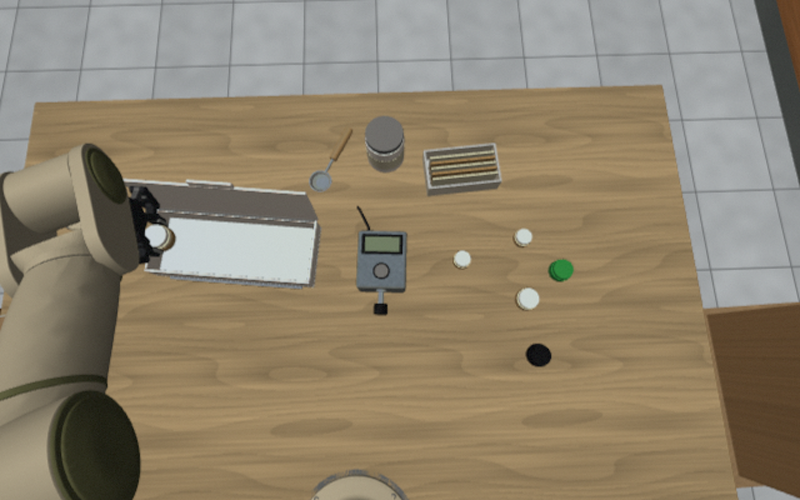

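View pics/side7.png

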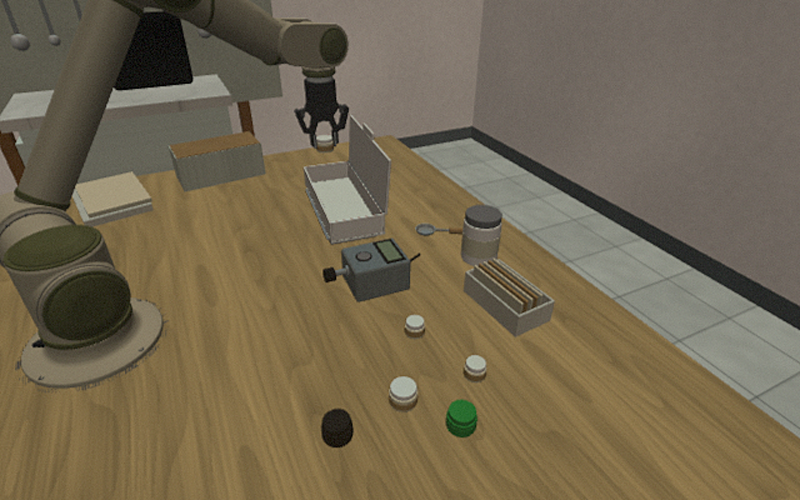

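```bash
python3 - <<'E'
from h import *
p=get_image("wrist")
f=lambda u,v,z: atz(p,u/1.25,v/1.25,z).round(4)
print("rim",f(323,159,.085),f(541,163,.085),"floor",f(345,168,.035),f(510,170,.035), "front wall outer low", f(332,300,.085),"floor r",f(498,300,.035),f(349,300,.035))
# expected box corners given estimate
c=np.array([.5626,.234]); a=np.radians(-6.2); X=np.array([np.cos(a),np.sin(a)]);Y=np.array([-np.sin(a),np.cos(a)])
for sx,sy,z in [(-65,165,.085),(65,165,.085),(-60,160,.035),(60,160,.035)]:
    w=c+X*sx/1e3+Y*sy/1e3; print(w.round(4),(proj(p,[*w,z])*1.25).round(0))
print(observe()["position"])
E
```

```text
rim [0.5184 0.4025 0.085 ] [0.6462 0.3878 0.085 ] floor [0.5212 0.391  0.035 ] [0.6412 0.3779 0.035 ] front wall outer low [0.5085 0.3104 0.085 ] floor r [0.6306 0.2723 0.035 ] [0.508  0.2841 0.035 ]
[0.5158 0.4051] [318. 155.]
[0.645 0.391] [539. 158.]
[0.5202 0.3995] [342. 156.]
[0.6395 0.3866] [508. 158.]
[0.56387006 0.33509987 0.15892711]
```

```bash
python3 plan.py 0.5755 0.3443 0.11 -6.2 -0.5
```

```text
t 13.05 P [0.5639 0.3351 0.1589] th -5.55 tilt [-1.0e+00 -8.0e-04 -1.1e-03] grip 0.0445 F [-0.06  0.52 -0.38]
[[[0.489,0.103,0.107,0.006,-0.001,0.0,-0.5],[0.489,0.104,0.107,0.006,-0.001,0.0,-0.5]]]
```

Call:
drive_tool --targets '[[[0.4,0.1,0.1,0.01,0,0,-0.5],[0.4,0.1,0.1,0,0,0,-0.5],[0.2,0,0,0,0,0,-0.5],[0,0,0,0,0,0,-0.5],[0,0,0,0,0,0,-0.5]]]'

```text
time_s: 13.55
position: [0.5752, 0.3444, 0.1104]
tool_rot: [[0.001, 0.107, 0.994], [0.0, 0.994, -0.107], [-1.0, 0.0, 0.001]]
ft_force: [0.0, -0.2, -0.7]
grip_width: 0.0445
```

```bash
python3 plan.py 0.5755 0.3443 0.043 -6.2 -0.5
```

```text
t 13.55 P [0.5752 0.3444 0.1104] th -6.15 tilt [-1.e+00  3.e-04  7.e-04] grip 0.0445 F [ 0.03 -0.18 -0.72]
[[[0.674,-0.001,0.003,0.0,0.0,-0.0,-0.5],[0.674,-0.001,0.003,0.0,0.0,-0.0,-0.5]]]
```

Call:
drive_tool --targets '[[[0.4,0,0,0,0,0,-0.5],[0.5,0,0,0,0,0,-0.5],[0.3,0,0,0,0,0,-0.5],[0.14,0,0,0,0,0,-0.5],[0,0,0,0,0,0,-0.5]]]'

```text
time_s: 14.05
position: [0.5751, 0.3448, 0.0429]
tool_rot: [[0.0, 0.107, 0.994], [0.0, 0.994, -0.107], [-1.0, 0.0, -0.0]]
ft_force: [0.2, -0.5, -0.0]
grip_width: 0.0448
```

Call:
drive_tool --targets '[[[0.03,0,0,0,0,0,-0.5],[0,0,0,0,0,0,-0.5]]]'

```text
time_s: 14.25
position: [0.5755, 0.345, 0.0422]
tool_rot: [[0.002, 0.107, 0.994], [0.001, 0.994, -0.107], [-1.0, 0.001, 0.002]]
ft_force: [-0.2, -0.4, -1.4]
grip_width: 0.0444
```

Call:
drive_tool --targets '[[[0,0,0,0,0,0,0.3],[0,0,0,0,0,0,0.3],[0,0,0,0,0,0,0.3]]]'

```text
time_s: 14.55
position: [0.5752, 0.345, 0.0415]
tool_rot: [[0.001, 0.107, 0.994], [0.0, 0.994, -0.107], [-1.0, 0.0, 0.001]]
ft_force: [-0.2, -0.1, 0.1]
grip_width: 0.0556
```

Call:
drive_tool --targets '[[[-0.3,0,0,0,0,0,0.3],[-0.7,0,0,0,0,0,0.3],[-0.9,0,0,0,0,0,0.3],[-0.6,0,0,0,0,0,0.3]]]'

```text
time_s: 14.95
position: [0.5755, 0.3451, 0.1694]
tool_rot: [[0.003, 0.107, 0.994], [0.001, 0.994, -0.107], [-1.0, 0.002, 0.003]]
ft_force: [0.3, 0.6, -0.3]
grip_width: 0.0554
```

```bash
python3 plan.py 0.532 -0.2355 0.12 90 0.4;  python3 - <<'E'
from h import *
for n in ["wrist","side"]: save(get_image(n),n+"8.png",1.25)
E
```

```text
t 14.95 P [0.5755 0.3451 0.1694] th -6.13 tilt [-1.      0.0015  0.0031] grip 0.0554 F [ 0.33  0.64 -0.27]
[[[0.075,-0.895,0.029,-0.129,0.0,0.0,0.4],[0.075,-0.892,-0.087,-0.129,0.0,0.0,0.4],[0.075,-0.873,-0.201,-0.129,0.0,0.0,0.4],[0.075,-0.84,-0.312,-0.129,0.0,0.0,0.4],[0.075,-0.793,-0.417,-0.129,0.0,0.0,0.4]]]
[[[0.075,-0.733,-0.516,-0.129,0.0,0.0,0.4],[0.075,-0.66,-0.606,-0.129,0.0,0.0,0.4],[0.075,-0.577,-0.686,-0.129,0.0,0.0,0.4],[0.075,-0.484,-0.754,-0.129,0.0,0.0,0.4],[0.075,-0.383,-0.81,-0.129,0.0,0.0,0.4]]]
[[[0.075,-0.275,-0.853,-0.129,0.0,0.0,0.4],[0.076,-0.163,-0.881,-0.129,0.0,0.0,0.4],[0.076,-0.049,-0.894,-0.129,0.0,0.0,0.4]]]
```

View pics/wrist8.png

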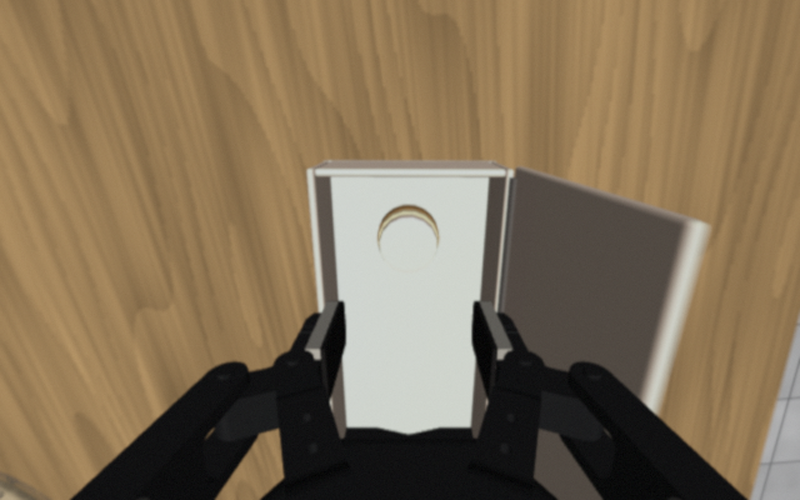

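View pics/side8.png

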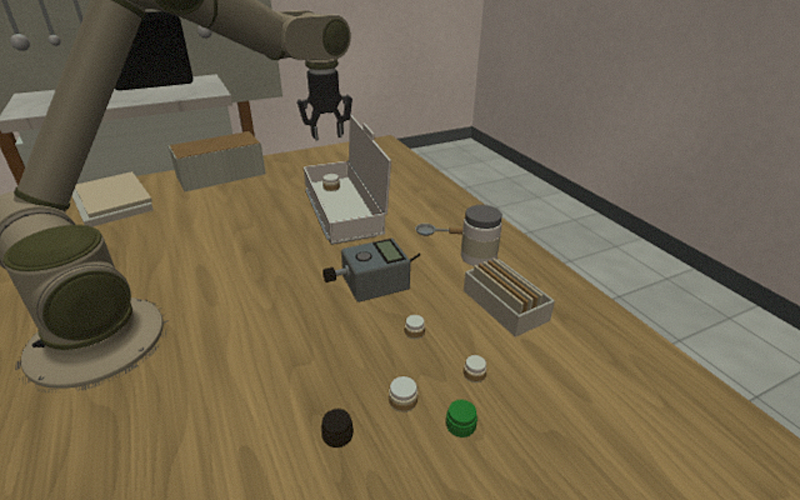

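Call:
drive_tool --targets '[[[0,-0.9,0,-0.13,0,0,0.3],[0,-0.89,-0.09,-0.13,0,0,0.3],[0,-0.87,-0.2,-0.13,0,0,0.3],[0,-0.84,-0.31,-0.13,0,0,0.3],[0.1,-0.79,-0.42,-0.13,0,0,0.3]]]'

```text
time_s: 15.55
position: [0.5566, 0.1201, 0.161]
tool_rot: [[0.001, -0.521, 0.853], [-0.0, 0.853, 0.521], [-1.0, -0.0, 0.0]]
ft_force: [0.3, -0.1, -0.7]
grip_width: 0.0555
```

Call:
drive_tool --targets '[[[0.1,-0.73,-0.52,-0.13,0,0,0.3],[0.1,-0.66,-0.6,-0.13,0,0,0.3],[0.1,-0.58,-0.69,-0.13,0,0,0.3],[0.1,-0.48,-0.75,-0.13,0,0,0.3],[0.1,-0.38,-0.81,-0.13,0,0,0.3]]]'

```text
time_s: 16.05
position: [0.5408, -0.1031, 0.1354]
tool_rot: [[-0.001, -0.931, 0.364], [0.0, 0.364, 0.931], [-1.0, 0.001, 0.0]]
ft_force: [0.1, 0.5, -0.0]
grip_width: 0.0557
```

```bash
python3 plan.py 0.532 -0.2355 0.12 90 0.3
```

```text
t 16.05 P [ 0.5408 -0.1031  0.1354] th 68.66 tilt [-1.e+00  6.e-04  0.e+00] grip 0.0557 F [ 0.14  0.54 -0.03]
[[[0.103,-0.267,-0.844,-0.124,0.0,-0.0,0.3],[0.103,-0.16,-0.87,-0.124,0.0,-0.0,0.3],[0.103,-0.051,-0.883,-0.124,0.0,-0.0,0.3]]]
```

Call:
drive_tool --targets '[[[0.1,-0.26,-0.83,-0.12,0,0,0.3],[0.1,-0.16,-0.86,-0.12,0,0,0.3],[0.1,-0.05,-0.83,-0.12,0,0,0.3],[0,0,0,0,0,0,0.3],[0,0,0,0,0,0,0.3]]]'

```text
time_s: 16.55
position: [0.5313, -0.2301, 0.1203]
tool_rot: [[-0.001, -1.0, 0.021], [0.001, 0.021, 1.0], [-1.0, 0.001, 0.001]]
ft_force: [0.1, -0.2, -0.3]
grip_width: 0.0556
```

```bash
python3 jars.py wrist; python3 plan.py 0.532 -0.2355 0.006 90 0.3
```

```text
wrist 142 93 2442 [ 0.4423 -0.3659] [ 0.4422 -0.3683]
wrist 320 200 1071 [ 0.5305 -0.2345] [ 0.5319 -0.2346]
wrist 173 248 903 [ 0.5735 -0.3673] [ 0.5757 -0.3698]
t 16.6 P [ 0.5315 -0.2292  0.1207] th 88.9 tilt [-1.e+00  8.e-04  9.e-04] grip 0.0554 F [0.37 0.16 0.63]
[[[0.764,-0.005,-0.042,-0.006,0.0,-0.0,0.3],[0.764,-0.004,-0.042,-0.006,0.0,-0.0,0.3],[0.764,-0.004,-0.042,-0.006,0.0,-0.0,0.3]]]
```

View pics/wrist_l.png

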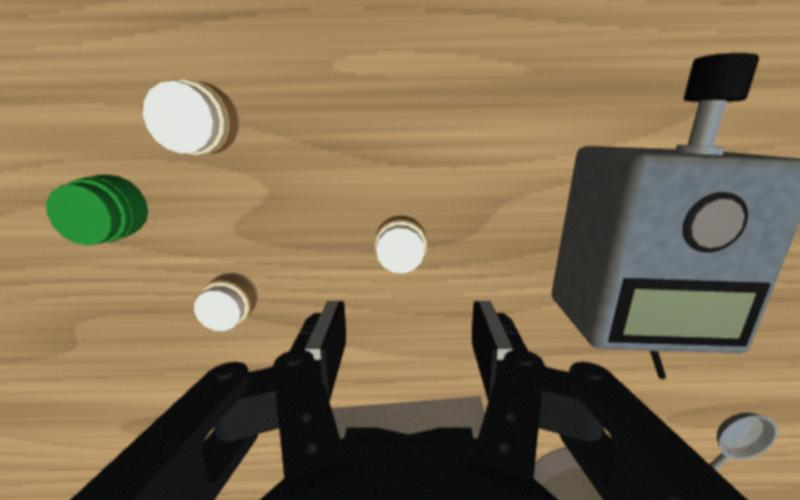

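Call:
drive_tool --targets '[[[0.7,0,-0.06,0,0,0,0.3],[0.7,0,-0.05,0,0,0,0.3],[0.6,0,0,0,0,0,0.3],[0.27,0,0,0,0,0,0.3],[0,0,0,0,0,0,0.3]]]'

```text
time_s: 17.1
position: [0.5313, -0.2339, 0.0064]
tool_rot: [[-0.002, -1.0, 0.017], [0.002, 0.017, 1.0], [-1.0, 0.003, 0.002]]
ft_force: [0.5, -0.4, -0.6]
grip_width: 0.0558
```

```bash
python3 jars.py wrist; python3 plan.py 0.532 -0.235 0.004 90 0.3
```

```text
wrist 10 101 1533 [ 0.4477 -0.3519] [ 0.4477 -0.3561]
wrist 322 279 2997 [ 0.529  -0.2348] [ 0.5318 -0.2349]
wrist 69 352 2061 [ 0.5703 -0.3661] [ 0.5745 -0.3708]
t 17.15 P [ 0.532  -0.2346  0.0079] th 89.02 tilt [-1.e+00  2.e-04  2.e-04] grip 0.0558 F [-1.37 -0.56  0.07]
[[[0.079,-0.0,-0.008,-0.017,0.0,-0.0,0.3]]]
```

Call:
drive_tool --targets '[[[0.08,0,0,0,0,0,0.3],[0,0,0,0,0,0,0.3]]]'

```text
time_s: 17.35
position: [0.5321, -0.2354, 0.0045]
tool_rot: [[0.001, -1.0, 0.018], [-0.001, 0.018, 1.0], [-1.0, -0.001, -0.001]]
ft_force: [0.8, 0.5, -0.9]
grip_width: 0.0557
```

Call:
drive_tool --targets '[[[0,0,0,0,0,0,-0.6],[0,0,0,0,0,0,-0.6],[0,0,0,0,0,0,-0.6],[0,0,0,0,0,0,-0.6]]]'

```text
time_s: 17.75
position: [0.532, -0.2355, 0.0046]
tool_rot: [[0.001, -1.0, 0.018], [-0.001, 0.018, 1.0], [-1.0, -0.001, -0.001]]
ft_force: [-0.8, 1.2, 6.1]
grip_width: 0.0367
```

Call:
drive_tool --targets '[[[-0.3,0,0,0,0,0,-0.6],[-0.8,0,0,0,0,0,-0.6],[-0.9,0,0,0,0,0,-0.6],[-0.9,0,0,0,0,0,-0.6]]]'

```text
time_s: 18.15
position: [0.5313, -0.2351, 0.1504]
tool_rot: [[-0.0, -1.0, 0.018], [0.0, 0.018, 1.0], [-1.0, 0.0, 0.0]]
ft_force: [-0.0, -0.7, -1.1]
grip_width: 0.0365
```

```bash
python3 plan.py 0.5677 0.2698 0.16 -6.2 -0.6;python3 jars.py wrist
```

```text
t 18.15 P [ 0.5313 -0.2351  0.1504] th 88.97 tilt [-1.e+00  4.e-04  2.e-04] grip 0.0365 F [-0.04 -0.71 -1.1 ]
[[[-0.015,-0.042,0.778,0.128,-0.0,-0.0,-0.6],[-0.015,0.057,0.777,0.128,-0.0,-0.0,-0.6],[-0.015,0.156,0.763,0.128,-0.0,-0.0,-0.6],[-0.015,0.252,0.737,0.128,-0.0,-0.0,-0.6],[-0.015,0.344,0.699,0.128,-0.0,-0.0,-0.6]]]
[[[-0.015,0.43,0.649,0.128,-0.0,-0.0,-0.6],[-0.015,0.509,0.589,0.128,-0.0,-0.0,-0.6],[-0.015,0.58,0.52,0.128,-0.0,-0.0,-0.6],[-0.015,0.642,0.441,0.128,-0.0,-0.0,-0.6],[-0.015,0.693,0.356,0.128,-0.0,-0.0,-0.6]]]
[[[-0.015,0.732,0.265,0.128,-0.0,-0.0,-0.6],[-0.015,0.76,0.169,0.128,-0.0,-0.0,-0.6],[-0.015,0.776,0.071,0.128,-0.0,-0.0,-0.6]]]
wrist 168 93 1956 [ 0.4422 -0.3675] [ 0.4421 -0.3696]
wrist 192 234 758 [ 0.575  -0.3693] [ 0.577  -0.3714]
wrist 327 279 3094 [ 0.6303 -0.2357] [ 0.6331 -0.2358]
```

View pics/wrist_l.png

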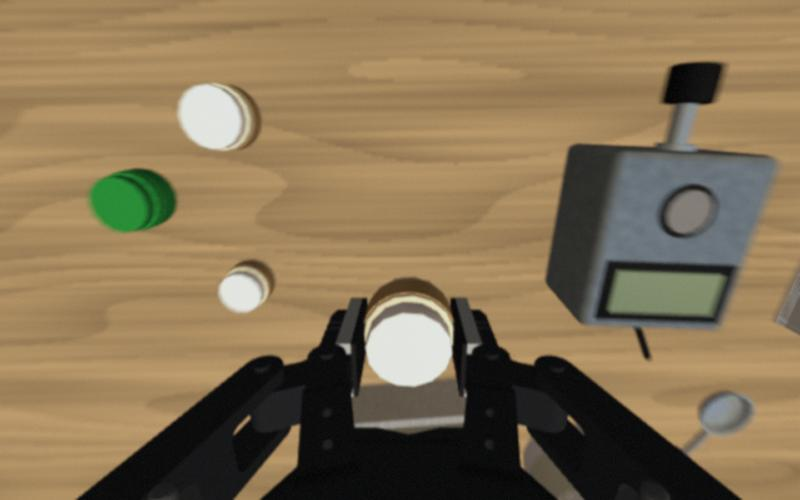

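Call:
drive_tool --targets '[[[-0.05,-0.04,0.78,0.13,0,0,-0.6],[-0.05,0.06,0.78,0.13,0,0,-0.6],[-0.02,0.16,0.76,0.13,0,0,-0.6],[-0.02,0.25,0.74,0.13,0,0,-0.6],[-0.02,0.34,0.7,0.13,0,0,-0.6]]]'

```text
time_s: 18.7
position: [0.5462, -0.0394, 0.1568]
tool_rot: [[0.0, -0.782, 0.624], [-0.0, 0.624, 0.782], [-1.0, -0.0, 0.0]]
ft_force: [0.1, -0.5, -0.3]
grip_width: 0.036
```

Call:
drive_tool --targets '[[[-0.02,0.43,0.65,0.13,0,0,-0.6],[-0.02,0.51,0.59,0.13,0,0,-0.6],[-0.02,0.58,0.52,0.13,0,0,-0.6],[-0.02,0.64,0.44,0.13,0,0,-0.6],[0,0.69,0.36,0.13,0,0,-0.6]]]'

```text
time_s: 19.2
position: [0.5635, 0.1545, 0.1608]
tool_rot: [[0.0, -0.245, 0.97], [0.0, 0.97, 0.245], [-1.0, -0.0, 0.0]]
ft_force: [0.0, 0.1, -0.9]
grip_width: 0.0365
```

```bash
python3 plan.py 0.5677 0.2698 0.15 -6.2 -0.6
```

```text
t 19.2 P [0.5635 0.1545 0.1608] th 14.18 tilt [-1.e+00 -1.e-04  5.e-04] grip 0.0365 F [ 0.01  0.14 -0.85]
[[[0.072,0.738,0.215,0.119,0.0,0.0,-0.6],[0.072,0.758,0.127,0.119,0.0,0.0,-0.6],[0.072,0.768,0.036,0.119,0.0,0.0,-0.6]]]
```

Call:
drive_tool --targets '[[[0.05,0.73,0.2,0.12,0,0,-0.6],[0.05,0.75,0.13,0.12,0,0,-0.6],[0.05,0.7,0.04,0.12,0,0,-0.6],[0,0,0,0,0,0,-0.6],[0,0,0,0,0,0,-0.6]]]'

```text
time_s: 19.7
position: [0.5669, 0.2642, 0.1528]
tool_rot: [[-0.0, 0.105, 0.995], [-0.0, 0.995, -0.105], [-1.0, -0.0, -0.0]]
ft_force: [-0.3, -0.8, -0.1]
grip_width: 0.0362
```

```bash
python3 plan.py 0.5677 0.2698 0.10 -6.2 -0.6
```

```text
t 19.7 P [0.5669 0.2642 0.1528] th -6.0 tilt [-1.e+00 -4.e-04 -3.e-04] grip 0.0362 F [-0.33 -0.77 -0.07]
[[[0.528,0.057,0.002,0.002,-0.0,0.0,-0.6],[0.528,0.057,0.002,0.002,-0.0,0.0,-0.6]]]
```

Call:
drive_tool --targets '[[[0.4,0.06,0,0,0,0,-0.6],[0.4,0.06,0,0,0,0,-0.6],[0.2,0,0,0,0,0,-0.6],[0,0,0,0,0,0,-0.6],[0,0,0,0,0,0,-0.6]]]'

```text
time_s: 20.2
position: [0.5683, 0.2692, 0.1039]
tool_rot: [[0.001, 0.107, 0.994], [0.0, 0.994, -0.107], [-1.0, 0.0, 0.001]]
ft_force: [-0.2, -0.5, -0.7]
grip_width: 0.0365
```

```bash
python3 plan.py 0.5677 0.2698 0.0410 -6.2 -0.6
```

```text
t 20.2 P [0.5683 0.2692 0.1039] th -6.16 tilt [-1.e+00  3.e-04  1.e-03] grip 0.0365 F [-0.21 -0.46 -0.69]
[[[0.629,0.005,-0.007,0.0,0.0,-0.0,-0.6],[0.629,0.005,-0.007,0.0,0.0,-0.0,-0.6]]]
```

Call:
drive_tool --targets '[[[0.5,0,0,0,0,0,-0.6],[0.4,0,0,0,0,0,-0.6],[0.25,0,0,0,0,0,-0.6],[0.09,0,0,0,0,0,-0.6],[0,0,0,0,0,0,-0.6]]]'

```text
time_s: 20.7
position: [0.5681, 0.2698, 0.0414]
tool_rot: [[0.0, 0.107, 0.994], [0.0, 0.994, -0.107], [-1.0, 0.0, 0.0]]
ft_force: [0.3, 1.0, -1.2]
grip_width: 0.0363
```

Call:
drive_tool --targets '[[[0.01,0,0,0,0,0,-0.6],[0,0,0,0,0,0,-0.6]]]'

```text
time_s: 20.9
position: [0.5683, 0.2699, 0.0415]
tool_rot: [[0.002, 0.107, 0.994], [0.0, 0.994, -0.107], [-1.0, 0.001, 0.002]]
ft_force: [0.5, -0.3, -0.3]
grip_width: 0.0362
```

Down another 1 mm, then release.

Call:
drive_tool --targets '[[[0.02,0,0,0,0,0,-0.6],[0,0,0,0,0,0,0.2],[0,0,0,0,0,0,0.2],[0,0,0,0,0,0,0.2]]]'

```text
time_s: 21.3
position: [0.5679, 0.2698, 0.0397]
tool_rot: [[0.0, 0.107, 0.994], [0.0, 0.994, -0.107], [-1.0, 0.0, 0.0]]
ft_force: [0.8, -0.8, -0.8]
grip_width: 0.0512
```

Call:
drive_tool --targets '[[[-0.3,0,0,0,0,0,0.2],[-0.7,0,0,0,0,0,0.2],[-0.9,0,0,0,0,0,0.2],[-0.6,0,0,0,0,0,0.2]]]'

```text
time_s: 21.7
position: [0.5683, 0.27, 0.1677]
tool_rot: [[0.003, 0.107, 0.994], [0.001, 0.994, -0.107], [-1.0, 0.001, 0.003]]
ft_force: [-0.1, 0.0, -0.4]
grip_width: 0.0513
```

```bash
python3 - <<'E'
from h import *
for n in ["wrist","side"]: save(get_image(n),n+"9.png",1.25)
p=get_image("top"); save(p,"top9.png",4,(270,160,470,300))
E
python3 plan.py 0.4435 -0.366 0.12 90 0.5
```

```text
t 21.85 P [0.5685 0.27   0.1666] th -6.12 tilt [-1.      0.0015  0.004 ] grip 0.0512 F [-0.5  -0.09 -0.68]
[[[0.061,-0.861,-0.075,-0.112,0.0,0.0,0.5],[0.06,-0.847,-0.171,-0.112,0.0,0.0,0.5],[0.06,-0.823,-0.265,-0.112,0.0,0.0,0.5],[0.06,-0.788,-0.355,-0.112,0.0,0.0,0.5],[0.06,-0.744,-0.44,-0.112,0.0,0.0,0.5]]]
[[[0.06,-0.69,-0.521,-0.112,0.0,0.0,0.5],[0.06,-0.628,-0.594,-0.112,0.0,0.0,0.5],[0.061,-0.557,-0.661,-0.112,0.0,0.0,0.5],[0.061,-0.48,-0.719,-0.112,0.0,0.0,0.5],[0.061,-0.397,-0.768,-0.112,0.0,0.0,0.5]]]
[[[0.061,-0.309,-0.807,-0.112,0.0,0.0,0.5],[0.061,-0.217,-0.837,-0.112,0.0,0.0,0.5],[0.061,-0.122,-0.856,-0.112,0.0,0.0,0.5],[0.062,-0.026,-0.864,-0.112,0.0,0.0,0.5],[0.062,0.071,-0.861,-0.112,0.0,0.0,0.5]]]
```

View pics/wrist9.png

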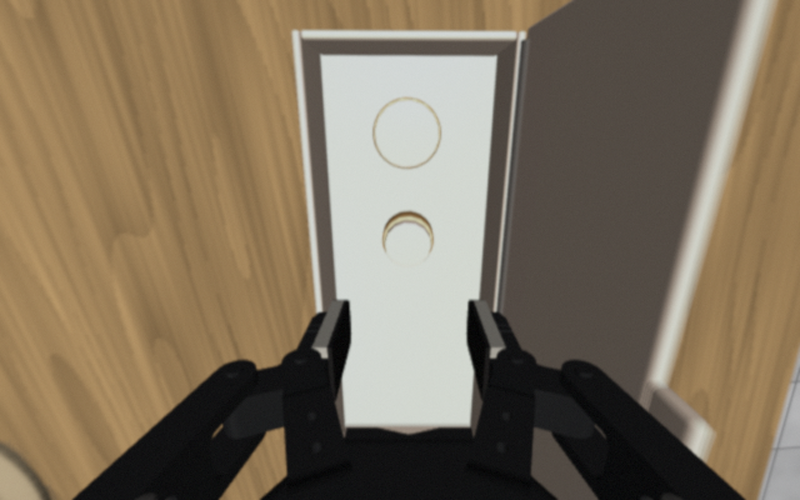

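View pics/side9.png

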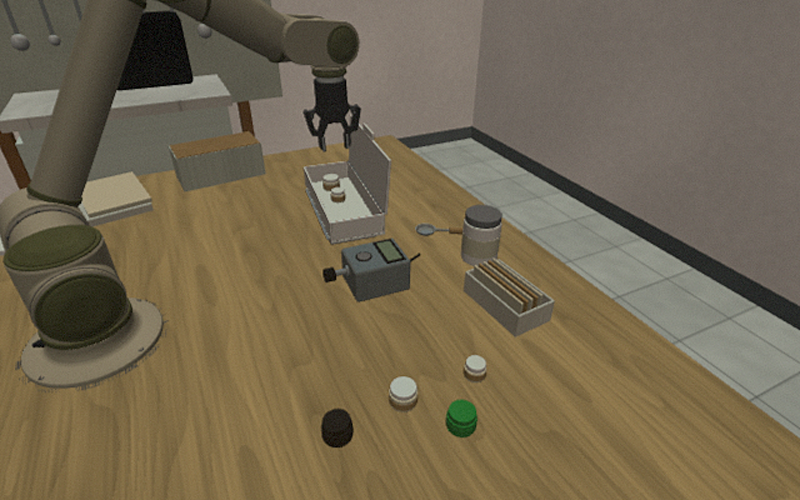

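View pics/top9.png

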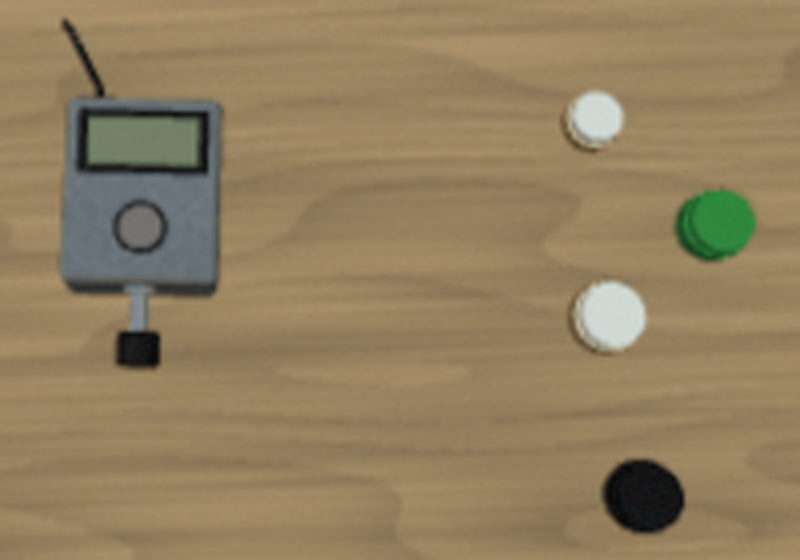

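Call:
drive_tool --targets '[[[0,-0.86,-0.08,-0.11,0,0,0.4],[0,-0.85,-0.17,-0.11,0,0,0.4],[0.05,-0.82,-0.26,-0.11,0,0,0.5],[0.05,-0.79,-0.36,-0.11,0,0,0.5],[0.05,-0.74,-0.44,-0.11,0,0,0.5]]]'

```text
time_s: 22.35
position: [0.5238, 0.0566, 0.1556]
tool_rot: [[-0.002, -0.433, 0.901], [0.0, 0.901, 0.433], [-1.0, 0.001, -0.002]]
ft_force: [0.5, -0.7, 0.1]
grip_width: 0.0637
```

Call:
drive_tool --targets '[[[0.05,-0.69,-0.52,-0.11,0,0,0.5],[0.05,-0.63,-0.59,-0.11,0,0,0.5],[0.05,-0.56,-0.66,-0.11,0,0,0.5],[0.05,-0.48,-0.72,-0.11,0,0,0.5],[0.05,-0.4,-0.77,-0.11,0,0,0.5]]]'

```text
time_s: 22.85
position: [0.4798, -0.155, 0.1432]
tool_rot: [[-0.002, -0.84, 0.542], [0.001, 0.542, 0.84], [-1.0, 0.002, -0.0]]
ft_force: [1.4, -0.1, -0.4]
grip_width: 0.064
```

```bash
python3 plan.py 0.4435 -0.366 0.12 90 0.5
```

```text
t 22.85 P [ 0.4798 -0.155   0.1432] th 57.15 tilt [-1.      0.0025 -0.    ] grip 0.064 F [ 1.35 -0.1  -0.37]
[[[0.092,-0.336,-0.788,-0.115,0.0,-0.0,0.5],[0.092,-0.244,-0.821,-0.115,0.0,-0.0,0.5],[0.093,-0.148,-0.844,-0.115,0.0,-0.0,0.5],[0.093,-0.051,-0.855,-0.115,0.0,-0.0,0.5],[0.093,0.048,-0.855,-0.115,0.0,-0.0,0.5]]]
```

Call:
drive_tool --targets '[[[0.09,-0.33,-0.77,-0.11,0,0,0.5],[0.09,-0.24,-0.8,-0.11,0,0,0.5],[0.09,-0.15,-0.83,-0.11,0,0,0.5],[0.09,-0.05,-0.84,-0.11,0,0,0.5],[0.09,0.05,-0.8,-0.11,0,0,0.5]]]'

```text
time_s: 23.35
position: [0.4421, -0.3594, 0.1204]
tool_rot: [[-0.002, -1.0, 0.024], [0.002, 0.024, 1.0], [-1.0, 0.002, 0.002]]
ft_force: [0.6, -0.1, -0.5]
grip_width: 0.0641
```

Call:
drive_tool --targets '[[[0,0,0,0,0,0,0.5],[0,0,0,0,0,0,0.5]]]'

```text
time_s: 23.55
position: [0.4424, -0.358, 0.1206]
tool_rot: [[-0.002, -1.0, 0.03], [0.002, 0.03, 1.0], [-1.0, 0.002, 0.002]]
ft_force: [0.2, 0.2, 0.2]
grip_width: 0.0638
```

```bash
python3 jars.py wrist; python3 plan.py 0.4430 -0.366 0.006 90 0.5
```

```text
wrist 315 201 1680 [ 0.4422 -0.3663] [ 0.4436 -0.3665]
wrist 317 324 644 [ 0.5717 -0.3702] [ 0.5754 -0.3704]
t 23.6 P [ 0.4428 -0.3572  0.121 ] th 88.34 tilt [-1.      0.0015  0.002 ] grip 0.0642 F [-0.15  0.44  0.42]
[[[0.767,-0.004,-0.06,-0.01,0.001,-0.0,0.5],[0.767,-0.003,-0.059,-0.01,0.001,-0.0,0.5],[0.767,-0.002,-0.059,-0.01,0.001,-0.0,0.5]]]
```

View pics/wrist_l.png

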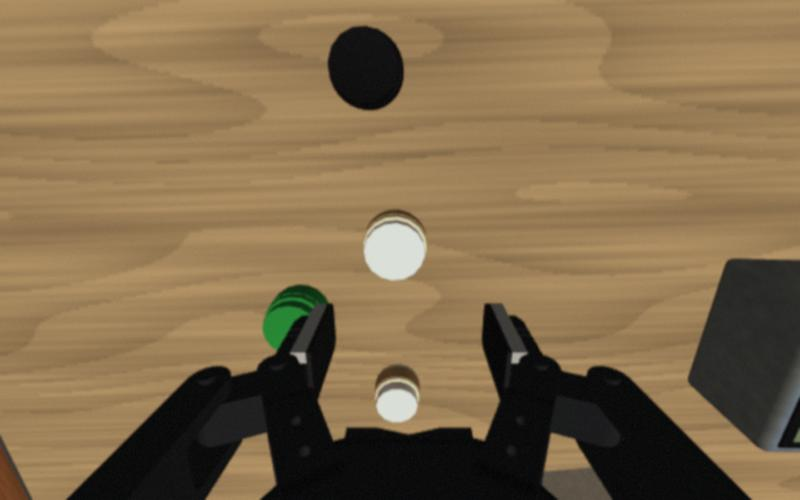

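Call:
drive_tool --targets '[[[0.6,0,-0.09,-0.01,0,0,0.5],[0.7,0,-0.08,-0.01,0,0,0.5],[0.6,0,0,0,0,0,0.5],[0.33,0,0,0,0,0,0.5],[0,0,0,0,0,0,0.5]]]'

```text
time_s: 24.1
position: [0.4425, -0.3642, 0.0084]
tool_rot: [[-0.003, -1.0, 0.007], [0.004, 0.007, 1.0], [-1.0, 0.003, 0.004]]
ft_force: [-0.2, -0.1, 0.0]
grip_width: 0.0642
```

```bash
python3 jars.py wrist; python3 plan.py 0.4435 -0.366 0.006 90 0.5
```

```text
wrist 319 279 4802 [ 0.4418 -0.3667] [ 0.4446 -0.3669]
t 24.15 P [ 0.4431 -0.3651  0.0101] th 89.6 tilt [-1.      0.0014  0.0018] grip 0.0639 F [ 0.42 -0.53  1.02]
[[[0.081,-0.009,-0.018,-0.007,0.002,-0.001,0.5]]]
```

View pics/wrist_l.png

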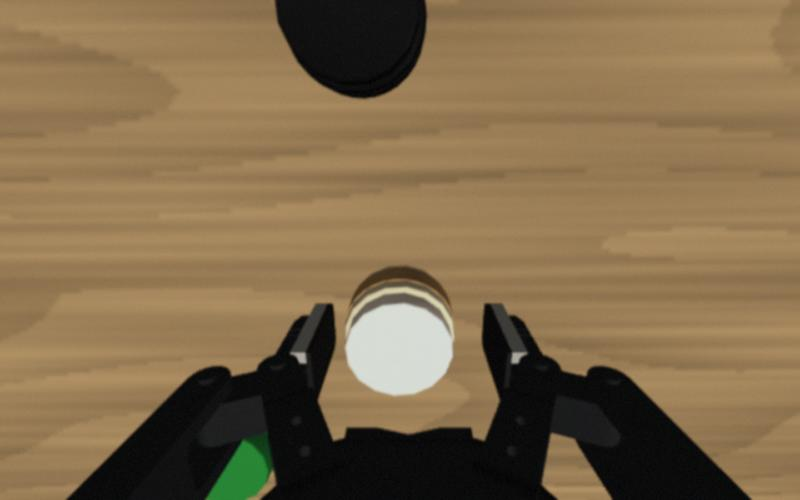

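Call:
drive_tool --targets '[[[0.07,0,-0.03,0,0,0,0.5],[0,0,0,0,0,0,0.5]]]'

```text
time_s: 24.35
position: [0.4434, -0.3683, 0.0079]
tool_rot: [[0.001, -1.0, 0.008], [-0.001, 0.008, 1.0], [-1.0, -0.001, -0.001]]
ft_force: [0.1, -1.0, 0.4]
grip_width: 0.0641
```

Call:
drive_tool --targets '[[[0,0,0,0,0,0,-0.5],[0,0,0,0,0,0,-0.5],[0,0,0,0,0,0,-0.5],[0,0,0,0,0,0,-0.5]]]'

```text
time_s: 24.75
position: [0.4432, -0.3684, 0.0081]
tool_rot: [[0.001, -1.0, 0.008], [-0.001, 0.008, 1.0], [-1.0, -0.001, -0.001]]
ft_force: [-1.4, 2.2, 6.5]
grip_width: 0.0443
```

Call:
drive_tool --targets '[[[-0.3,0,0,0,0,0,-0.5],[-0.8,0,0,0,0,0,-0.5],[-0.9,0,0,0,0,0,-0.5],[-0.9,0,0,0,0,0,-0.5]]]'

```text
time_s: 25.15
position: [0.4427, -0.3678, 0.1539]
tool_rot: [[-0.0, -1.0, 0.008], [0.0, 0.008, 1.0], [-1.0, 0.0, 0.0]]
ft_force: [0.4, -0.4, -1.6]
grip_width: 0.0441
```

```bash
python3 plan.py 0.5597 0.1952 0.16 -6.2 -0.5;python3 jars.py wrist
```

```text
t 25.15 P [ 0.4427 -0.3678  0.1539] th 89.54 tilt [-1.e+00  2.e-04  3.e-04] grip 0.0441 F [ 0.43 -0.42 -1.62]
[[[-0.009,-0.173,0.868,0.129,0.0,-0.0,-0.5],[-0.009,-0.061,0.883,0.129,0.0,-0.0,-0.5],[-0.009,0.053,0.883,0.129,0.0,-0.0,-0.5],[-0.009,0.166,0.869,0.129,0.0,-0.0,-0.5],[-0.009,0.276,0.841,0.129,0.0,-0.0,-0.5]]]
[[[-0.009,0.381,0.798,0.129,0.0,-0.0,-0.5],[-0.009,0.481,0.743,0.129,0.0,-0.0,-0.5],[-0.009,0.572,0.675,0.129,0.0,-0.0,-0.5],[-0.009,0.654,0.596,0.129,0.0,-0.0,-0.5],[-0.009,0.725,0.508,0.129,0.0,-0.0,-0.5]]]
[[[-0.009,0.784,0.41,0.129,0.0,-0.0,-0.5],[-0.009,0.83,0.307,0.129,0.0,-0.0,-0.5],[-0.009,0.862,0.198,0.129,0.0,-0.0,-0.5]]]
wrist 327 278 4826 [ 0.5425 -0.3673] [ 0.5453 -0.3674]
```

View pics/wrist_l.png

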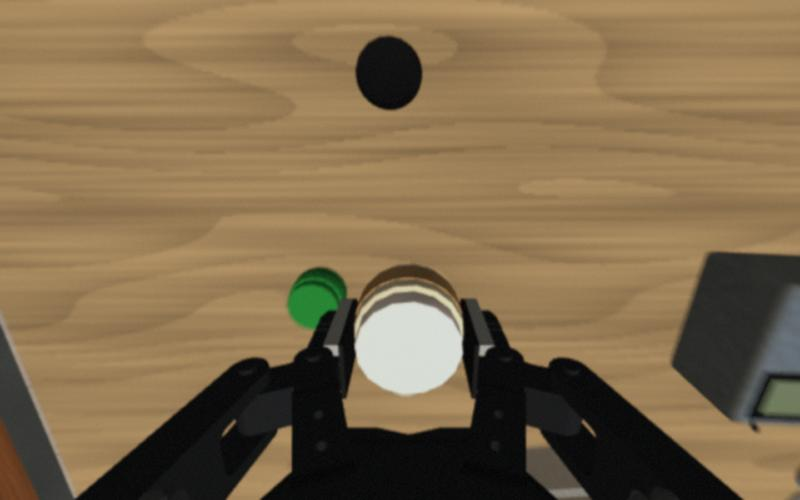

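Call:
drive_tool --targets '[[[-0.04,-0.17,0.87,0.13,0,0,-0.5],[-0.04,-0.06,0.88,0.13,0,0,-0.5],[-0.01,0.05,0.88,0.13,0,0,-0.5],[-0.01,0.17,0.87,0.13,0,0,-0.5],[-0.01,0.28,0.84,0.13,0,0,-0.5]]]'

```text
time_s: 25.7
position: [0.488, -0.15, 0.1577]
tool_rot: [[0.0, -0.788, 0.616], [-0.0, 0.616, 0.788], [-1.0, -0.0, 0.0]]
ft_force: [-0.1, -0.8, -1.5]
grip_width: 0.0444
```

Call:
drive_tool --targets '[[[-0.01,0.38,0.8,0.13,0,0,-0.5],[-0.01,0.48,0.74,0.13,0,0,-0.5],[-0.01,0.57,0.68,0.13,0,0,-0.5],[-0.01,0.65,0.6,0.13,0,0,-0.5],[0,0.72,0.51,0.13,0,0,-0.5]]]'

```text
time_s: 26.2
position: [0.5361, 0.066, 0.1598]
tool_rot: [[0.001, -0.255, 0.967], [-0.0, 0.967, 0.255], [-1.0, -0.0, 0.001]]
ft_force: [1.2, -0.4, -0.0]
grip_width: 0.0444
```

```bash
python3 plan.py 0.5597 0.1952 0.15 -6.2 -0.5
```

```text
t 26.2 P [0.5361 0.066  0.1598] th 14.75 tilt [-1.e+00 -2.e-04  5.e-04] grip 0.0444 F [ 1.2  -0.35 -0.03]
[[[0.065,0.793,0.372,0.122,0.0,0.0,-0.5],[0.065,0.832,0.273,0.122,0.0,0.0,-0.5],[0.065,0.859,0.169,0.122,0.0,0.0,-0.5]]]
```

Call:
drive_tool --targets '[[[0.05,0.78,0.36,0.12,0,0,-0.5],[0.05,0.82,0.27,0.12,0,0,-0.5],[0.05,0.8,0.17,0.12,0,0,-0.5],[0,0,0,0,0,0,-0.5],[0,0,0,0,0,0,-0.5]]]'

```text
time_s: 26.7
position: [0.558, 0.1897, 0.1517]
tool_rot: [[-0.001, 0.094, 0.996], [-0.0, 0.996, -0.094], [-1.0, -0.0, -0.0]]
ft_force: [-0.1, 0.3, -1.1]
grip_width: 0.0447
```

```bash
python3 plan.py 0.5597 0.1952 0.11 -6.2 -0.5
```

```text
t 26.7 P [0.558  0.1897 0.1517] th -5.41 tilt [-1.e+00 -4.e-04 -5.e-04] grip 0.0447 F [-0.08  0.3  -1.06]
[[[0.835,0.112,0.024,0.014,-0.0,0.0,-0.5]]]
```

Call:
drive_tool --targets '[[[0.4,0.08,0.03,0.01,0,0,-0.5],[0.4,0.08,0,0,0,0,-0.5],[0,0,0,0,0,0,-0.5],[0,0,0,0,0,0,-0.5],[0,0,0,0,0,0,-0.5]]]'

```text
time_s: 27.2
position: [0.5613, 0.1963, 0.1133]
tool_rot: [[0.002, 0.107, 0.994], [0.0, 0.994, -0.107], [-1.0, 0.0, 0.002]]
ft_force: [-0.6, 0.4, -1.4]
grip_width: 0.0445
```

```bash
python3 plan.py 0.5597 0.1952 0.0435 -6.2 -0.5
```

```text
t 27.2 P [0.5613 0.1963 0.1133] th -6.16 tilt [-1.0e+00  4.0e-04  1.9e-03] grip 0.0445 F [-0.62  0.43 -1.4 ]
[[[0.698,-0.013,-0.016,0.0,0.001,-0.0,-0.5],[0.698,-0.013,-0.015,0.0,0.001,-0.0,-0.5]]]
```

Call:
drive_tool --targets '[[[0.5,-0.02,-0.02,0,0,0,-0.5],[0.5,0,0,0,0,0,-0.5],[0.3,0,0,0,0,0,-0.5],[0.08,0,0,0,0,0,-0.5],[0,0,0,0,0,0,-0.5]]]'

```text
time_s: 27.7
position: [0.5599, 0.1958, 0.0441]
tool_rot: [[0.001, 0.107, 0.994], [0.0, 0.994, -0.107], [-1.0, 0.0, 0.001]]
ft_force: [-1.2, 0.2, -0.6]
grip_width: 0.0446
```

Call:
drive_tool --targets '[[[0,0,0,0,0,0,-0.5],[0,0,0,0,0,0,-0.5]]]'

```text
time_s: 27.9
position: [0.5601, 0.1961, 0.044]
tool_rot: [[0.002, 0.107, 0.994], [0.0, 0.994, -0.107], [-1.0, 0.0, 0.002]]
ft_force: [0.0, 0.5, -2.1]
grip_width: 0.044
```

Call:
drive_tool --targets '[[[0.02,0,0,0,0,0,-0.5],[0,0,0,0,0,0,0.3],[0,0,0,0,0,0,0.3],[0,0,0,0,0,0,0.3]]]'

```text
time_s: 28.3
position: [0.5596, 0.1961, 0.0421]
tool_rot: [[0.0, 0.107, 0.994], [0.0, 0.994, -0.107], [-1.0, 0.0, 0.0]]
ft_force: [-0.3, -0.5, -0.3]
grip_width: 0.0556
```

Call:
drive_tool --targets '[[[-0.3,0,0,0,0,0,0.3],[-0.7,0,0,0,0,0,0.3],[-0.9,0,0,0,0,0,0.3],[-0.6,0,0,0,0,0,0.3]]]'

```text
time_s: 28.7
position: [0.56, 0.1962, 0.17]
tool_rot: [[0.003, 0.107, 0.994], [0.0, 0.994, -0.107], [-1.0, 0.001, 0.003]]
ft_force: [0.5, -0.2, 0.3]
grip_width: 0.0557
```

```bash
python3 - <<'E'
from h import *
for n in ["wrist","side"]: save(get_image(n),n+"10.png",1.25)
E
python3 plan.py 0.5755 -0.3705 0.12 90 0.3
```

```text
t 28.8 P [0.5613 0.1964 0.1716] th -6.12 tilt [-1.      0.0021  0.0083] grip 0.0556 F [ 0.33  0.07 -0.18]
[[[0.079,-0.865,0.114,-0.129,0.001,0.0,0.3],[0.078,-0.873,0.002,-0.129,0.001,0.0,0.3],[0.078,-0.866,-0.11,-0.129,0.001,0.0,0.3],[0.078,-0.844,-0.221,-0.129,0.001,0.0,0.3],[0.077,-0.809,-0.328,-0.129,0.001,0.0,0.3]]]
[[[0.077,-0.76,-0.429,-0.129,0.001,0.0,0.3],[0.077,-0.699,-0.523,-0.129,0.001,0.0,0.3],[0.077,-0.625,-0.609,-0.129,0.001,0.0,0.3],[0.078,-0.542,-0.684,-0.129,0.001,0.0,0.3],[0.078,-0.449,-0.748,-0.129,0.001,0.0,0.3]]]
[[[0.078,-0.35,-0.8,-0.129,0.001,0.0,0.3],[0.078,-0.244,-0.838,-0.129,0.001,0.0,0.3],[0.079,-0.134,-0.862,-0.129,0.001,0.0,0.3]]]
```

View pics/wrist10.png

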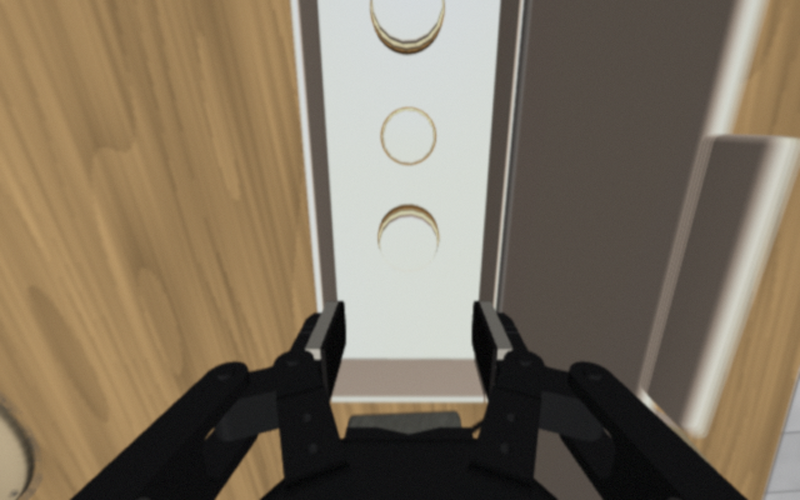

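View pics/side10.png

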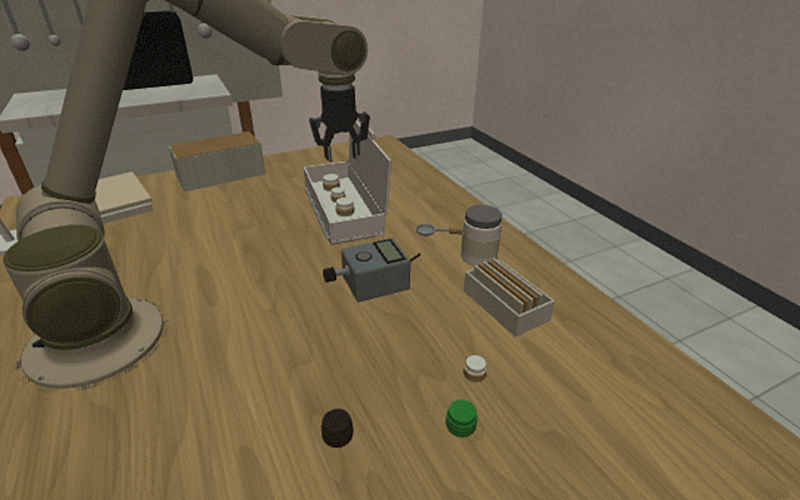

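Call:
drive_tool --targets '[[[0,-0.87,0.11,-0.13,0,0,0.3],[0,-0.87,0,-0.13,0,0,0.3],[0.02,-0.87,-0.11,-0.13,0,0,0.3],[0.05,-0.84,-0.22,-0.13,0,0,0.3],[0.1,-0.81,-0.33,-0.13,0,0,0.3]]]'

```text
time_s: 29.3
position: [0.5645, -0.0239, 0.1578]
tool_rot: [[-0.001, -0.521, 0.853], [0.0, 0.853, 0.521], [-1.0, 0.0, -0.0]]
ft_force: [0.6, 0.7, -0.1]
grip_width: 0.0557
```

Call:
drive_tool --targets '[[[0.1,-0.76,-0.43,-0.13,0,0,0.3],[0.1,-0.7,-0.52,-0.13,0,0,0.3],[0.1,-0.62,-0.61,-0.13,0,0,0.3],[0.1,-0.54,-0.68,-0.13,0,0,0.3],[0.1,-0.45,-0.75,-0.13,0,0,0.3]]]'

```text
time_s: 29.8
position: [0.5711, -0.2416, 0.1323]
tool_rot: [[-0.001, -0.931, 0.364], [0.001, 0.364, 0.931], [-1.0, 0.002, 0.0]]
ft_force: [0.9, 0.3, 0.3]
grip_width: 0.0553
```

```bash
python3 plan.py 0.5755 -0.3705 0.12 90 0.3
```

```text
t 29.8 P [ 0.5711 -0.2416  0.1323] th 68.65 tilt [-1.0e+00  1.6e-03  4.0e-04] grip 0.0553 F [0.87 0.3  0.34]
[[[0.081,-0.341,-0.79,-0.124,0.0,-0.0,0.3],[0.081,-0.24,-0.826,-0.124,0.0,-0.0,0.3],[0.082,-0.136,-0.849,-0.124,0.0,-0.0,0.3]]]
```

Call:
drive_tool --targets '[[[0.08,-0.33,-0.79,-0.12,0,0,0.3],[0.08,-0.24,-0.83,-0.12,0,0,0.3],[0.08,-0.13,-0.85,-0.12,0,0,0.3],[0,0,0,0,0,0,0.3],[0,0,0,0,0,0,0.3]]]'

```text
time_s: 30.3
position: [0.5734, -0.3693, 0.12]
tool_rot: [[-0.002, -1.0, 0.02], [0.002, 0.02, 1.0], [-1.0, 0.002, 0.002]]
ft_force: [-0.7, 0.1, -0.6]
grip_width: 0.0559
```

```bash
python3 jars.py wrist; python3 plan.py 0.5755 -0.371 0.005 90 0.3
```

```text
wrist 324 202 1034 [ 0.5743 -0.3702] [ 0.5758 -0.3702]
wrist 537 322 80 [ 0.7045 -0.1635] [ 0.7083 -0.1599]
t 30.35 P [ 0.5738 -0.3683  0.1206] th 88.93 tilt [-1.      0.0012  0.0015] grip 0.0557 F [ 0.54 -0.19  0.58]
[[[0.771,-0.013,-0.019,-0.006,0.0,-0.0,0.3],[0.771,-0.012,-0.019,-0.006,0.0,-0.0,0.3],[0.771,-0.012,-0.018,-0.006,0.0,-0.0,0.3]]]
```

View pics/wrist_l.png

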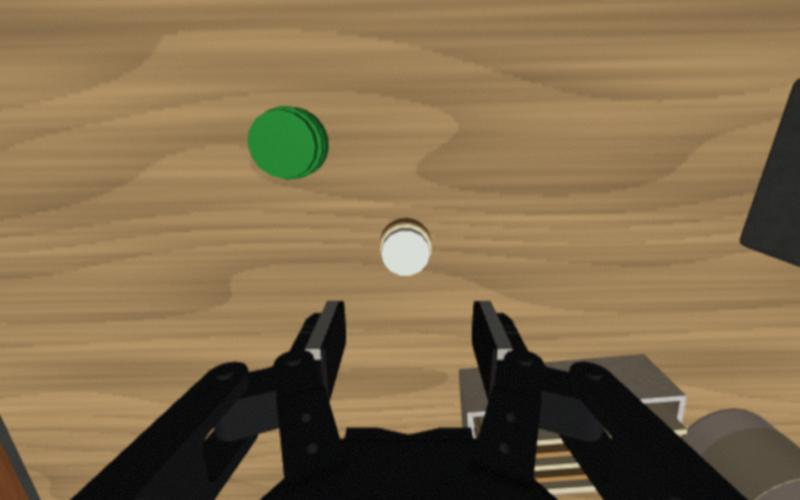

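```bash
python3 - <<'E'
from h import *
p=get_image("wrist")
for u,v,z in [(460,370,0),(472,412,.05),(645,355,0),(682,398,.05)]: print(atz(p,u/1.25,v/1.25,z).round(3))
E
```

```text
[ 0.698 -0.324  0.   ]
[ 0.696 -0.322  0.05 ]
[ 0.686 -0.165  0.   ]
[ 0.687 -0.169  0.05 ]
```

Call:
drive_tool --targets '[[[0.7,0,-0.05,0,0,0,0.3],[0.7,-0.02,-0.03,0,0,0,0.3],[0.6,0,0,0,0,0,0.3],[0.27,0,0,0,0,0,0.3],[0,0,0,0,0,0,0.3]]]'

```text
time_s: 30.9
position: [0.5746, -0.3715, 0.0067]
tool_rot: [[-0.002, -1.0, 0.017], [0.002, 0.017, 1.0], [-1.0, 0.002, 0.002]]
ft_force: [-0.2, 0.6, 0.8]
grip_width: 0.0555
```

```bash
python3 jars.py wrist; python3 plan.py 0.5755 -0.3705 0.004 90 0.3
```

```text
wrist 326 279 2974 [ 0.5729 -0.3705] [ 0.5757 -0.3706]
t 30.95 P [ 0.5753 -0.3724  0.0085] th 89.02 tilt [-1.e+00 -0.e+00  1.e-04] grip 0.0557 F [ 0.38 -0.2   0.18]
[[[0.091,-0.003,0.037,-0.017,0.0,0.0,0.3]]]
```

Call:
drive_tool --targets '[[[0.08,0,0.03,0,0,0,0.3],[0,0,0,0,0,0,0.3]]]'

```text
time_s: 31.15
position: [0.5754, -0.3714, 0.0052]
tool_rot: [[0.001, -1.0, 0.018], [-0.001, 0.018, 1.0], [-1.0, -0.001, -0.001]]
ft_force: [-0.2, 0.7, 0.4]
grip_width: 0.0552
```

Call:
drive_tool --targets '[[[0,0,0,0,0,0,-0.6],[0,0,0,0,0,0,-0.6],[0,0,0,0,0,0,-0.6],[0,0,0,0,0,0,-0.6]]]'

```text
time_s: 31.55
position: [0.5753, -0.3718, 0.0053]
tool_rot: [[0.001, -1.0, 0.018], [-0.001, 0.018, 1.0], [-1.0, -0.001, -0.001]]
ft_force: [-0.4, 1.1, 6.8]
grip_width: 0.0364
```

Call:
drive_tool --targets '[[[-0.3,0,0,0,0,0,-0.6],[-0.8,0,0,0,0,0,-0.6],[-0.9,0,0,0,0,0,-0.6],[-0.9,0,0,0,0,0,-0.6]]]'

```text
time_s: 31.95
position: [0.5746, -0.3713, 0.1516]
tool_rot: [[-0.0, -1.0, 0.018], [-0.0, 0.018, 1.0], [-1.0, 0.0, -0.0]]
ft_force: [-0.0, -0.5, 0.2]
grip_width: 0.0365
```

```bash
python3 plan.py 0.5515 0.1207 0.16 -6.2 -0.6;python3 jars.py wrist
```

```text
t 31.95 P [ 0.5746 -0.3713  0.1516] th 88.97 tilt [-1.  0. -0.] grip 0.0365 F [-0.04 -0.48  0.18]
[[[-0.013,0.049,0.756,0.128,-0.0,-0.0,-0.6],[-0.013,0.145,0.744,0.128,-0.0,-0.0,-0.6],[-0.013,0.239,0.719,0.128,-0.0,-0.0,-0.6],[-0.013,0.328,0.683,0.128,-0.0,-0.0,-0.6],[-0.013,0.413,0.635,0.128,-0.0,-0.0,-0.6]]]
[[[-0.013,0.49,0.578,0.128,-0.0,-0.0,-0.6],[-0.013,0.56,0.511,0.128,-0.0,-0.0,-0.6],[-0.013,0.62,0.435,0.128,-0.0,-0.0,-0.6],[-0.013,0.671,0.352,0.128,-0.0,-0.0,-0.6],[-0.013,0.71,0.264,0.128,-0.0,-0.0,-0.6]]]
[[[-0.013,0.738,0.171,0.128,-0.0,-0.0,-0.6],[-0.013,0.754,0.076,0.128,-0.0,-0.0,-0.6],[-0.013,0.757,-0.021,0.128,-0.0,-0.0,-0.6]]]
wrist 327 280 3014 [ 0.675  -0.3718] [ 0.6778 -0.3718]
```

View pics/wrist_l.png

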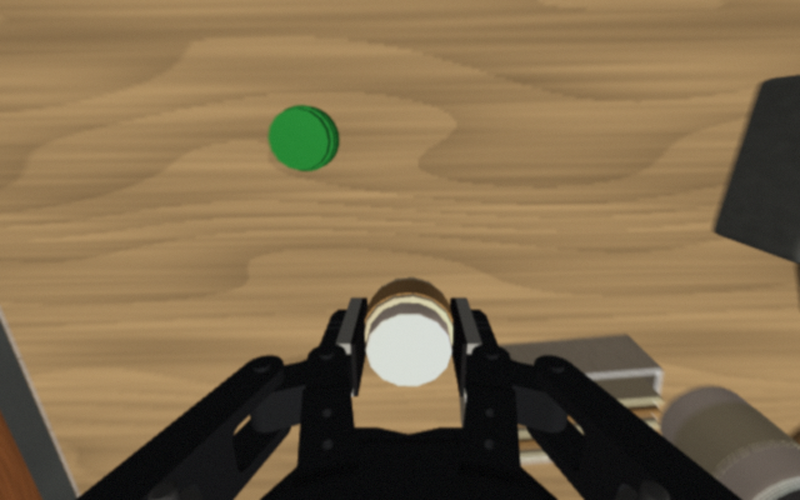

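Call:
drive_tool --targets '[[[-0.04,0.05,0.76,0.13,0,0,-0.6],[-0.04,0.14,0.74,0.13,0,0,-0.6],[-0.02,0.24,0.72,0.13,0,0,-0.6],[-0.02,0.33,0.68,0.13,0,0,-0.6],[-0.02,0.41,0.64,0.13,0,0,-0.6]]]'

```text
time_s: 32.5
position: [0.5668, -0.1807, 0.1568]
tool_rot: [[0.001, -0.782, 0.624], [-0.0, 0.624, 0.782], [-1.0, -0.001, 0.0]]
ft_force: [0.8, -0.7, -1.3]
grip_width: 0.0363
```

Call:
drive_tool --targets '[[[-0.01,0.49,0.58,0.13,0,0,-0.6],[-0.01,0.56,0.51,0.13,0,0,-0.6],[-0.01,0.62,0.44,0.13,0,0,-0.6],[-0.01,0.67,0.35,0.13,0,0,-0.6],[0,0.71,0.26,0.13,0,0,-0.6]]]'

```text
time_s: 33.0
position: [0.5609, 0.0086, 0.1589]
tool_rot: [[0.001, -0.245, 0.97], [-0.0, 0.97, 0.245], [-1.0, -0.0, 0.001]]
ft_force: [0.5, 0.3, -0.5]
grip_width: 0.0361
```

```bash
python3 plan.py 0.5515 0.1207 0.15 -6.2 -0.6
```

```text
t 33.0 P [0.5609 0.0086 0.1589] th 14.18 tilt [-1.e+00 -4.e-04  9.e-04] grip 0.0361 F [ 0.52  0.25 -0.45]
[[[0.059,0.74,0.122,0.119,0.0,0.0,-0.6],[0.059,0.749,0.034,0.119,0.0,0.0,-0.6],[0.059,0.748,-0.055,0.119,0.0,0.0,-0.6]]]
```

Call:
drive_tool --targets '[[[0.05,0.73,0.12,0.12,0,0,-0.6],[0.05,0.73,0.03,0.12,0,0,-0.6],[0.05,0.72,-0.05,0.12,0,0,-0.6],[0,0,0,0,0,0,-0.6],[0,0,0,0,0,0,-0.6]]]'

```text
time_s: 33.5
position: [0.5514, 0.1168, 0.1511]
tool_rot: [[0.001, 0.104, 0.995], [-0.0, 0.995, -0.104], [-1.0, -0.0, 0.001]]
ft_force: [0.5, -0.4, -0.6]
grip_width: 0.0361
```

Call:
drive_tool --targets '[[[0,0,0,0,0,0,-0.6]]]'

```text
time_s: 33.6
position: [0.5517, 0.1155, 0.151]
tool_rot: [[0.001, 0.107, 0.994], [-0.0, 0.994, -0.107], [-1.0, -0.0, 0.001]]
ft_force: [0.4, -0.4, -0.9]
grip_width: 0.0359
```

```bash
python3 plan.py 0.5515 0.1207 0.11 -6.2 -0.6
```

```text
t 33.6 P [0.5517 0.1155 0.151 ] th -6.12 tilt [-1.e+00 -2.e-04  6.e-04] grip 0.0359 F [ 0.4  -0.36 -0.9 ]
[[[0.819,0.103,-0.016,0.001,0.001,0.0,-0.6]]]
```

Call:
drive_tool --targets '[[[0.4,0.06,-0.01,0,0,0,-0.6],[0.4,0.05,0,0,0,0,-0.6],[0,0,0,0,0,0,-0.6],[0,0,0,0,0,0,-0.6],[0,0,0,0,0,0,-0.6]]]'

```text
time_s: 34.1
position: [0.5523, 0.1213, 0.1117]
tool_rot: [[0.002, 0.107, 0.994], [-0.0, 0.994, -0.107], [-1.0, 0.0, 0.002]]
ft_force: [-0.3, -0.1, 0.7]
grip_width: 0.0364
```

```bash
python3 plan.py 0.5515 0.1207 0.0415 -6.2 -0.6; python3 - <<'E'
from h import *
for n in ["wrist","top"]: save(get_image(n),n+"11.png",1.25)
E
```

```text
t 34.1 P [0.5523 0.1213 0.1117] th -6.16 tilt [-1.0e+00  2.0e-04  1.9e-03] grip 0.0364 F [-0.32 -0.06  0.68]
[[[0.702,-0.007,-0.008,0.0,0.001,-0.0,-0.6],[0.702,-0.007,-0.008,0.0,0.001,-0.0,-0.6]]]
```

View pics/wrist11.png

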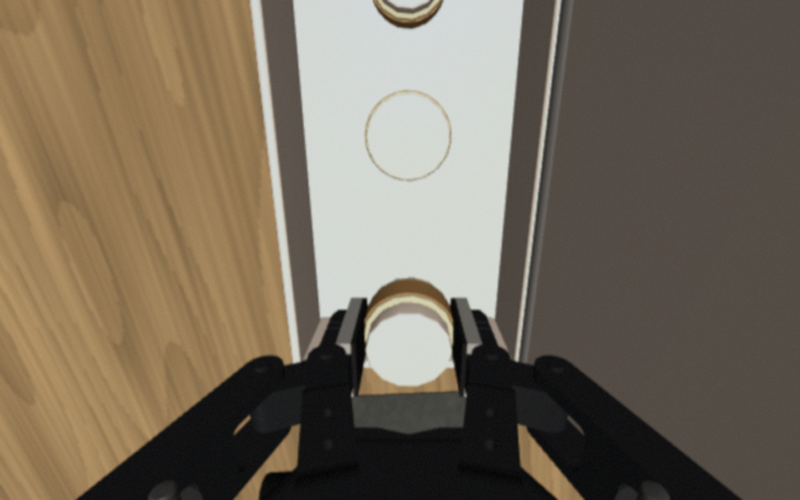

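Call:
drive_tool --targets '[[[0.5,0,0,0,0,0,-0.6],[0.5,0,0,0,0,0,-0.6],[0.3,0,0,0,0,0,-0.6],[0.1,0,0,0,0,0,-0.6],[0,0,0,0,0,0,-0.6]]]'

```text
time_s: 34.7
position: [0.5518, 0.1218, 0.0412]
tool_rot: [[0.0, 0.107, 0.994], [-0.0, 0.994, -0.107], [-1.0, 0.0, 0.0]]
ft_force: [0.3, 0.4, -0.7]
grip_width: 0.0364
```

Call:
drive_tool --targets '[[[0.02,0,0,0,0,0,-0.6],[0,0,0,0,0,0,0.1],[0,0,0,0,0,0,0.1],[0,0,0,0,0,0,0.1],[0,0,0,0,0,0,0.1]]]'

```text
time_s: 35.2
position: [0.5516, 0.1219, 0.0397]
tool_rot: [[0.0, 0.107, 0.994], [0.0, 0.994, -0.107], [-1.0, 0.0, 0.0]]
ft_force: [-0.9, 0.3, 0.1]
grip_width: 0.0467
```

Call:
drive_tool --targets '[[[-0.3,0,0,0,0,0,0.1],[-0.7,0,0,0,0,0,0.1],[-0.9,0,0,0,0,0,0.1],[-0.9,0,0,0,0,0,0.1],[-0.9,0,-0.5,0,0,0,-1]]]'

```text
time_s: 35.7
position: [0.5285, 0.1241, 0.225]
tool_rot: [[0.002, 0.108, 0.994], [-0.0, 0.994, -0.108], [-1.0, 0.0, 0.002]]
ft_force: [0.7, 0.5, 0.4]
grip_width: 0.0339
```

```bash
python3 - <<'E'
from h import *
for n in ["wrist","side","top"]: save(get_image(n),n+"12.png",1.25)
E
python3 plan.py 0.53 0.2 0.26 90 -1
```

```text
t 35.85 P [0.5276 0.1247 0.2262] th -6.1 tilt [-1.0e+00  8.0e-04  5.9e-03] grip 0.011 F [ 1.07  0.23 -0.44]
[[[-0.052,0.116,-0.008,-0.129,0.0,0.0,-1.0],[-0.052,0.116,0.007,-0.129,0.0,0.0,-1.0],[-0.052,0.114,0.021,-0.129,0.0,0.0,-1.0],[-0.052,0.11,0.036,-0.129,0.0,0.0,-1.0],[-0.052,0.105,0.05,-0.129,0.0,0.0,-1.0]]]
[[[-0.052,0.097,0.063,-0.129,0.0,0.0,-1.0],[-0.052,0.089,0.075,-0.129,0.0,0.0,-1.0],[-0.052,0.078,0.086,-0.129,0.0,0.0,-1.0],[-0.052,0.067,0.095,-0.129,0.0,0.0,-1.0],[-0.052,0.054,0.103,-0.129,0.0,0.0,-1.0]]]
[[[-0.052,0.04,0.109,-0.129,0.0,0.0,-1.0],[-0.052,0.026,0.113,-0.129,0.0,0.0,-1.0],[-0.052,0.011,0.115,-0.129,0.0,0.0,-1.0]]]
```

View pics/wrist12.png

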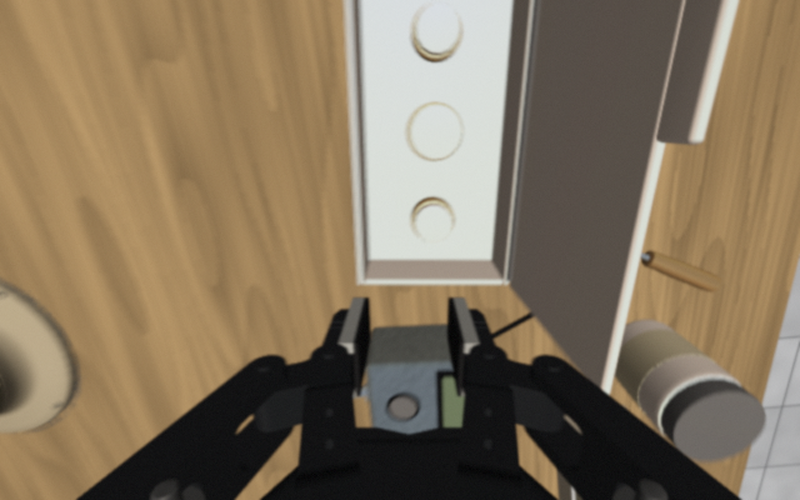

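View pics/side12.png

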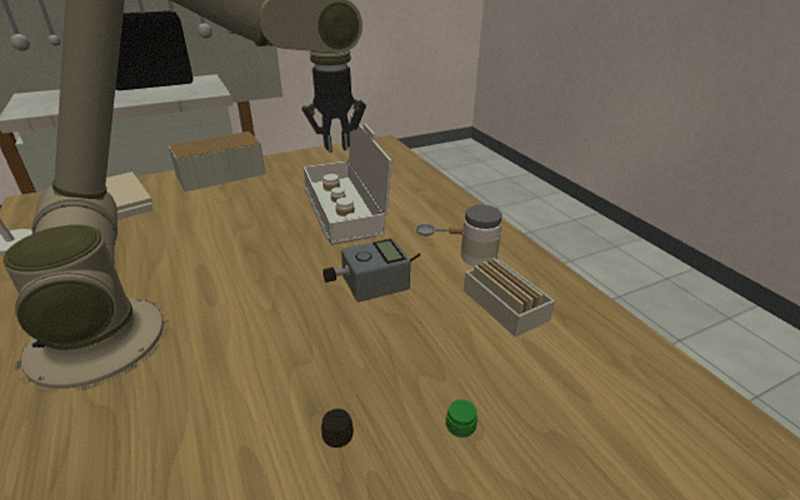

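View pics/top12.png

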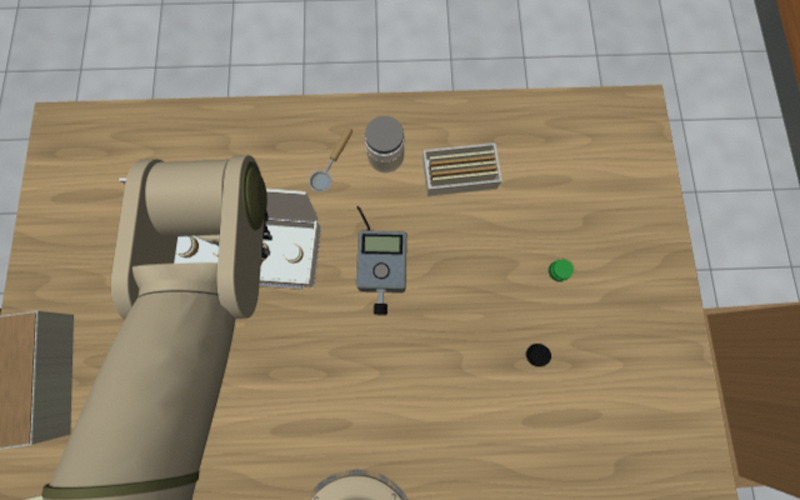

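```bash
python3 - <<'E'
from h import *
import pickle
p,q=pickle.load(open("v0.pkl","rb"))
c=np.array([.5637,.2325]); a=np.radians(-6.2); X=np.array([np.cos(a),np.sin(a)]);Y=np.array([-np.sin(a),np.cos(a)])
H=np.array([*(c+.065*X),.0855]); print(H)
def lp(al,r,y,t=0):
    al=np.radians(al); n=np.array([np.sin(al),np.cos(al)]); d=r*np.array([-np.cos(al),np.sin(al)])+t*n
    return H+np.array([*(X*d[0]+Y*y),d[1]])
for al in (80,85,90,95,100,105,110):
    print(al,"top tab corners (crop px)",[((proj(p,lp(al,.149,y))-[90,130])*4).round(0) for y in(.04,-.04)],"lid corners",[((proj(p,lp(al,.132,y))-[90,130])*4).round(0) for y in(.167,-.167)], "side",[(proj(q,lp(al,.132,y))*1.25).round(0) for y in(.167,-.167)])
E
python3 plan.py 0.53 0.2 0.27 83.8 -1
```

```text
[0.62831981 0.22548004 0.0855    ]
80 top tab corners (crop px) [array([226., 129.]), array([374., 140.])] lid corners [array([ 11., 116.]), array([617., 161.])] side [array([337., 116.]), array([375., 163.])]
85 top tab corners (crop px) [array([229., 105.]), array([377., 116.])] lid corners [array([14., 96.]), array([619., 140.])] side [array([341., 115.]), array([380., 161.])]
90 top tab corners (crop px) [array([233.,  82.]), array([380.,  93.])] lid corners [array([18., 76.]), array([621., 120.])] side [array([346., 114.]), array([385., 160.])]
95 top tab corners (crop px) [array([238.,  60.]), array([384.,  70.])] lid corners [array([23., 56.]), array([624., 100.])] side [array([350., 114.]), array([390., 160.])]
100 top tab corners (crop px) [array([243.,  38.]), array([389.,  49.])] lid corners [array([29., 38.]), array([627.,  82.])] side [array([354., 114.]), array([395., 160.])]
105 top tab corners (crop px) [array([250.,  19.]), array([395.,  29.])] lid corners [array([36., 21.]), array([630.,  64.])] side [array([358., 115.]), array([400., 160.])]
110 top tab corners (crop px) [array([257.,   0.]), array([401.,  11.])] lid corners [array([44.,  5.]), array([634.,  48.])] side [array([362., 115.]), array([404., 161.])]
t 35.85 P [0.5276 0.1247 0.2262] th -6.1 tilt [-1.0e+00  8.0e-04  5.9e-03] grip 0.011 F [ 1.07  0.23 -0.44]
[[[-0.067,0.116,-0.008,-0.121,0.0,0.0,-1.0],[-0.067,0.116,0.006,-0.121,0.0,0.0,-1.0],[-0.067,0.114,0.02,-0.121,0.0,0.0,-1.0],[-0.067,0.111,0.033,-0.121,0.0,0.0,-1.0],[-0.067,0.106,0.046,-0.121,0.0,0.0,-1.0]]]
[[[-0.067,0.1,0.059,-0.121,0.0,0.0,-1.0],[-0.067,0.092,0.07,-0.121,0.0,0.0,-1.0],[-0.067,0.083,0.081,-0.121,0.0,0.0,-1.0],[-0.067,0.073,0.09,-0.121,0.0,0.0,-1.0],[-0.067,0.061,0.098,-0.121,0.0,0.0,-1.0]]]
[[[-0.067,0.049,0.105,-0.121,0.0,0.0,-1.0],[-0.067,0.036,0.11,-0.121,0.0,0.0,-1.0],[-0.067,0.023,0.114,-0.121,0.0,0.0,-1.0]]]
```

Call:
drive_tool --targets '[[[-0.2,0.12,0,-0.12,0,0,-1],[-0.2,0.12,0,-0.12,0,0,-1],[-0.2,0.11,0.02,-0.12,0,0,-1],[-0.2,0.11,0.03,-0.12,0,0,-1],[-0.2,0.11,0.05,-0.12,0,0,-1]]]'

```text
time_s: 36.35
position: [0.5286, 0.1539, 0.272]
tool_rot: [[-0.003, -0.478, 0.879], [-0.0, 0.879, 0.478], [-1.0, 0.001, -0.002]]
ft_force: [-0.2, -0.1, 0.1]
grip_width: -0.0001
```

Call:
drive_tool --targets '[[[-0.1,0.1,0.06,-0.12,0,0,-1],[-0.1,0.09,0.07,-0.12,0,0,-1],[0,0.08,0.08,-0.12,0,0,-1],[0,0.07,0.09,-0.12,0,0,-1],[0,0.06,0.1,-0.12,0,0,-1]]]'

```text
time_s: 36.85
position: [0.5302, 0.1826, 0.2816]
tool_rot: [[-0.003, -0.89, 0.456], [-0.0, 0.456, 0.89], [-1.0, 0.002, -0.002]]
ft_force: [-0.7, 0.4, -0.2]
grip_width: -0.0001
```

```bash
python3 plan.py 0.673 0.2206 0.28 83.8 -1
```

```text
t 36.85 P [0.5302 0.1826 0.2816] th 62.9 tilt [-1.      0.0022 -0.0015] grip -0.0001 F [-0.68  0.44 -0.21]
[[[0.006,-0.549,0.495,-0.091,-0.0,-0.001,-1.0],[0.007,-0.592,0.443,-0.091,-0.0,-0.001,-1.0],[0.007,-0.63,0.387,-0.091,-0.0,-0.001,-1.0],[0.008,-0.662,0.328,-0.091,-0.0,-0.001,-1.0]]]
```

Call:
drive_tool --targets '[[[0,-0.55,0.49,-0.09,0,0,-1],[0,-0.59,0.44,-0.09,0,0,-1],[0,-0.63,0.39,-0.09,0,0,-1],[0,-0.66,0.33,-0.09,0,0,-1],[0,0,0,0,0,0,-1]]]'

```text
time_s: 37.35
position: [0.6761, 0.2197, 0.2778]
tool_rot: [[-0.005, -0.993, 0.116], [-0.001, 0.116, 0.993], [-1.0, 0.005, -0.001]]
ft_force: [-0.1, 0.3, -1.0]
grip_width: -0.0004
```

Call:
drive_tool --targets '[[[0,0,0,0,0,0,-1],[0,0,0,0,0,0,-1]]]'

```text
time_s: 37.55
position: [0.6724, 0.2194, 0.2829]
tool_rot: [[-0.001, -0.993, 0.118], [-0.0, 0.118, 0.993], [-1.0, 0.001, -0.0]]
ft_force: [-0.1, -1.3, 0.6]
grip_width: 0.0
```

```bash
python3 plan.py 0.673 0.2206 0.205 83.8 -1;python3 - <<'E'
from h import *
for n in ["wrist","side"]: save(get_image(n),n+"13.png",1.25)
E
```

```text
t 37.55 P [0.6724 0.2194 0.2829] th 83.21 tilt [-1.e+00  1.e-03 -3.e-04] grip 0.0 F [-0.1  -1.26  0.56]
[[[0.779,-0.005,0.013,-0.005,-0.0,-0.001,-1.0],[0.779,-0.005,0.013,-0.005,-0.0,-0.001,-1.0]]]
```

View pics/wrist13.png

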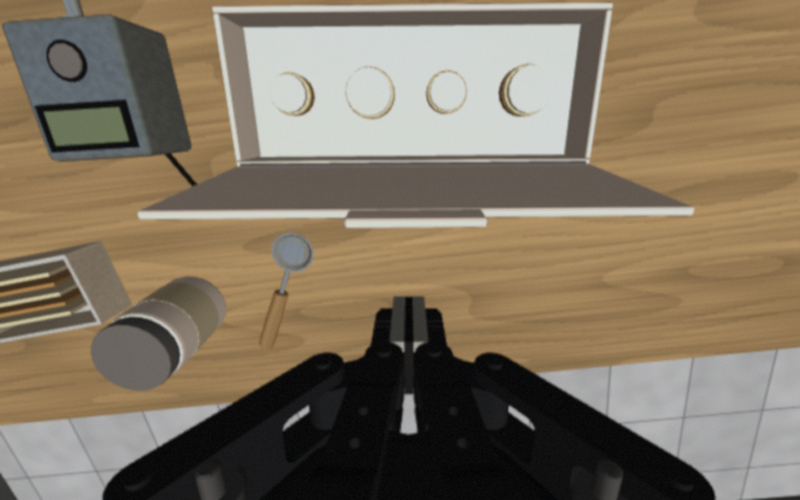

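View pics/side13.png

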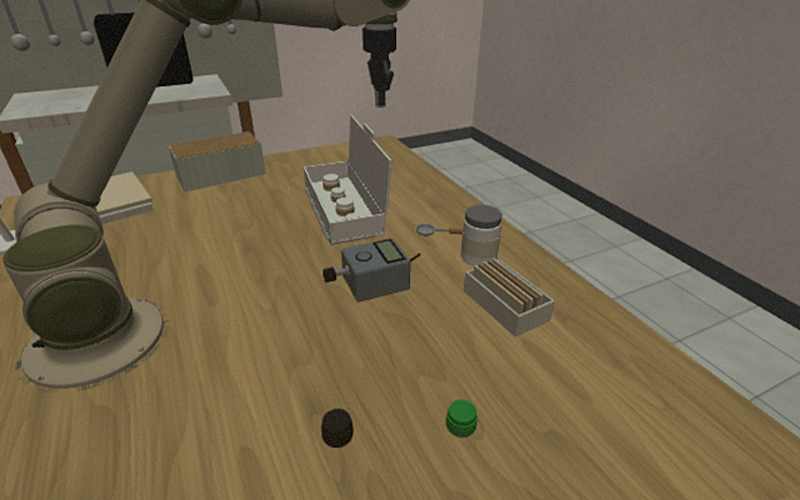

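All four jars stand in a row, and the tab edge (wrist px 415,222) is in front of the shut fingers. I go down behind it.

Call:
drive_tool --targets '[[[0.5,0,0,0,0,0,-1],[0.5,0,0,0,0,0,-1],[0.5,0,0,0,0,0,-1],[0,0,0,0,0,0,-1],[0,0,0,0,0,0,-1]]]'

```text
time_s: 38.15
position: [0.6729, 0.2194, 0.2097]
tool_rot: [[0.001, -0.993, 0.118], [0.0, 0.118, 0.993], [-1.0, -0.001, 0.0]]
ft_force: [0.0, -0.1, 0.9]
grip_width: -0.0003
```

```bash
cat > lid.py <<'E'
from h import *
import sys
c=np.array([.5637,.2325]); a=np.radians(-6.2); X=np.array([np.cos(a),np.sin(a)]);Y=np.array([-np.sin(a),np.cos(a)])
H=np.array([*(c+.065*X),.0855]); r=.118
s=observe(); P=np.array(s["position"]);R=np.array(s["tool_rot"])
d=P-H; print("t",s["time_s"],"box-frame from hinge x,y,z mm",(1e3*np.array([d[:2]@X,d[:2]@Y,d[2]])).round(1),"F",np.round(s["ft_force"],1),"th",np.degrees(np.arctan2(R[1,2],R[0,2])).round(1))
prev=P
for al in map(float,sys.argv[1:]):
    t=np.radians(al); q=r*np.array([-np.cos(t),np.sin(t)])+.006*np.array([np.sin(t),np.cos(t)])+[.011,0]
    w=H+np.array([*(X*q[0]),q[1]]); print(al,(R.T@(w-prev)/.05).round(3),w.round(3)); prev=w
E
python3 lid.py 95 85 75 65 55 45 35 25 15 8 0
```

```text
t 38.15 box-frame from hinge x,y,z mm [ 44.9  -1.2 124.2] F [ 0.  -0.1  0.9] th 83.2
95.0 [0.143 0.354 0.021] [0.655 0.223 0.203]
85.0 [-0.021  0.411 -0.004] [0.635 0.225 0.204]
75.0 [ 0.05   0.409 -0.004] [0.615 0.227 0.201]
65.0 [ 0.121  0.394 -0.004] [0.595 0.229 0.195]
55.0 [ 0.187  0.367 -0.004] [0.577 0.231 0.186]
45.0 [ 0.248  0.329 -0.003] [0.561 0.233 0.173]
35.0 [ 0.301  0.281 -0.003] [0.547 0.234 0.158]
25.0 [ 0.346  0.224 -0.002] [0.535 0.236 0.141]
15.0 [ 0.379  0.161 -0.002] [0.527 0.236 0.122]
8.0 [ 0.279  0.072 -0.001] [0.524 0.237 0.108]
0.0 [ 0.327  0.04  -0.   ] [0.522 0.237 0.092]
```

Call:
drive_tool --targets '[[[0.07,0.18,0,0,0,0,-1],[0.07,0.18,0,0,0,0,-1],[0,0.2,0,0,0,0,-1],[0,0.2,0,0,0,0,-1],[0,0,0,0,0,0,-1]]]'

```text
time_s: 38.65
position: [0.6351, 0.2243, 0.204]
tool_rot: [[0.004, -0.993, 0.117], [0.001, 0.117, 0.993], [-1.0, -0.003, 0.001]]
ft_force: [-0.2, 1.1, 0.3]
grip_width: 0.0004
```

Call:
drive_tool --targets '[[[0.02,0.2,0,0,0,0,-1],[0.03,0.2,0,0,0,0,-1],[0.06,0.2,0,0,0,0,-1],[0.06,0.2,0,0,0,0,-1],[0,0,0,0,0,0,-1]]]'

```text
time_s: 39.15
position: [0.5955, 0.2289, 0.1941]
tool_rot: [[0.002, -0.993, 0.117], [0.0, 0.117, 0.993], [-1.0, -0.002, 0.001]]
ft_force: [-0.3, -0.3, -0.2]
grip_width: -0.0001
```

```bash
python3 lid.py 65 55 45 35 25 15 8 0; python3 - <<'E'
from h import *
for n in ["wrist","side"]: save(get_image(n),n+"14.png",1.25)
E
```

```text
t 39.15 box-frame from hinge x,y,z mm [-33.   -0.2 108.6] F [-0.3 -0.3 -0.2] th 83.3
65.0 [-0.017  0.008  0.003] [0.595 0.229 0.195]
55.0 [ 0.187  0.367 -0.003] [0.577 0.231 0.186]
45.0 [ 0.248  0.329 -0.003] [0.561 0.233 0.173]
35.0 [ 0.301  0.281 -0.003] [0.547 0.234 0.158]
25.0 [ 0.345  0.224 -0.002] [0.535 0.236 0.141]
15.0 [ 0.379  0.161 -0.002] [0.527 0.236 0.122]
8.0 [ 0.279  0.072 -0.001] [0.524 0.237 0.108]
0.0 [ 0.327  0.04  -0.001] [0.522 0.237 0.092]
```

View pics/side14.png

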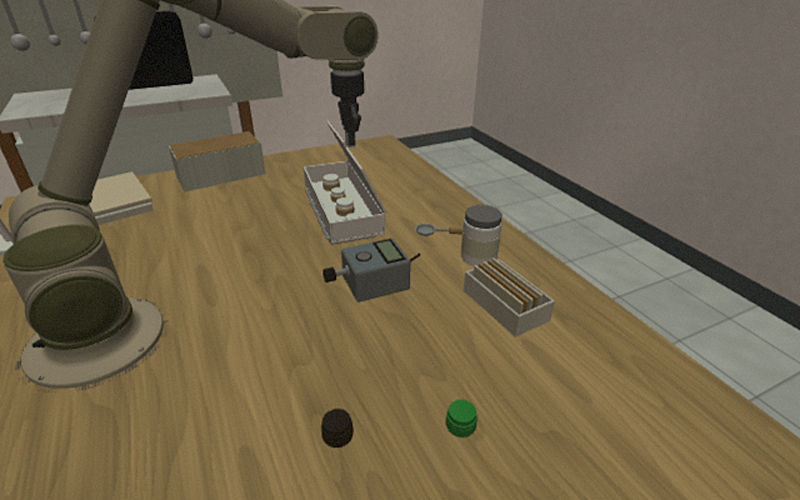

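The lid is tilting shut (side px 345,150). I keep following the arc.

Call:
drive_tool --targets '[[[0.08,0.19,0,0,0,0,-1],[0.1,0.18,0,0,0,0,-1],[0.12,0.17,0,0,0,0,-1],[0.13,0.16,0,0,0,0,-1],[0.15,0.14,0,0,0,0,-1]]]'

```text
time_s: 39.75
position: [0.5546, 0.2336, 0.1644]
tool_rot: [[0.002, -0.993, 0.118], [0.0, 0.118, 0.993], [-1.0, -0.002, 0.001]]
ft_force: [0.6, 1.1, 0.8]
grip_width: 0.0001
```

Call:
drive_tool --targets '[[[0.15,0.14,0,0,0,0,-1],[0.17,0.11,0,0,0,0,-1],[0.17,0.11,0,0,0,0,-1],[0.19,0.08,0,0,0,0,-1],[0.19,0.08,0,0,0,0,-1]]]'

```text
time_s: 40.25
position: [0.5278, 0.2367, 0.1195]
tool_rot: [[-0.0, -0.993, 0.118], [0.0, 0.118, 0.993], [-1.0, 0.0, 0.0]]
ft_force: [1.4, -0.4, 0.8]
grip_width: -0.0002
```

```bash
python3 lid.py 15 8 0; python3 - <<'E'
from h import *
for n in ["wrist","side"]: save(get_image(n),n+"15.png",1.25)
E
```

```text
t 40.25 box-frame from hinge x,y,z mm [-101.1    0.3   34. ] F [ 1.4 -0.4  0.8] th 83.2
15.0 [-0.047  0.006 -0.006] [0.527 0.236 0.122]
8.0 [ 0.279  0.072 -0.001] [0.524 0.237 0.108]
0.0 [ 0.327  0.04  -0.   ] [0.522 0.237 0.092]
```

View pics/side15.png

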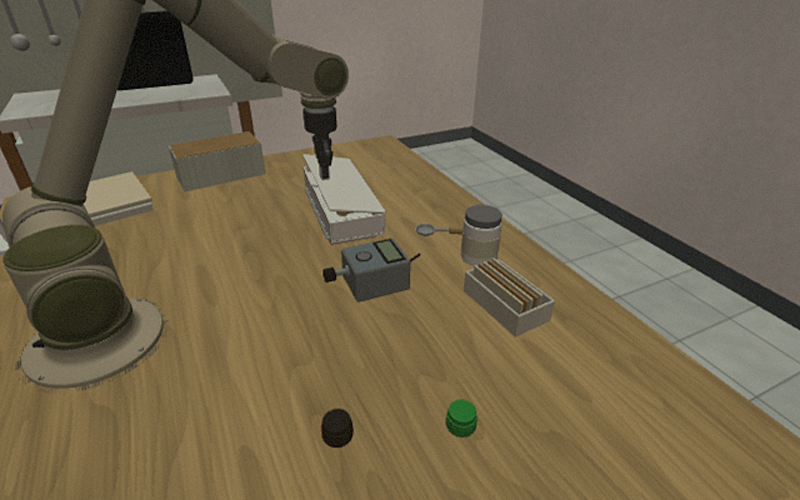

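Call:
drive_tool --targets '[[[0.15,0.03,0,0,0,0,-1],[0.15,0.03,0,0,0,0,-1],[0.12,0.02,0,0,0,0,-1],[0.08,0,0,0,0,0,-1],[0,0,0,0,0,0,-1]]]'

```text
time_s: 40.85
position: [0.5238, 0.2371, 0.0946]
tool_rot: [[-0.001, -0.993, 0.118], [-0.0, 0.118, 0.993], [-1.0, 0.001, -0.0]]
ft_force: [0.1, 0.5, 0.5]
grip_width: 0.0001
```

Call:
drive_tool --targets '[[[0.03,0,0,0,0,0,-1],[0.02,0,0,0,0,0,-1],[0,0,0,0,0,0,-1]]]'

```text
time_s: 41.15
position: [0.5241, 0.2371, 0.0928]
tool_rot: [[0.0, -0.993, 0.118], [0.0, 0.118, 0.993], [-1.0, -0.0, 0.0]]
ft_force: [0.3, 0.1, 0.7]
grip_width: 0.0002
```

Call:
drive_tool --targets '[[[0.03,0,0,0,0,0,-1],[0,0,0,0,0,0,-1],[0,0,0,0,0,0,-1]]]'

```text
time_s: 41.45
position: [0.5242, 0.2372, 0.0916]
tool_rot: [[0.001, -0.993, 0.118], [0.0, 0.118, 0.993], [-1.0, -0.001, 0.0]]
ft_force: [-1.1, -0.3, 3.9]
grip_width: 0.0002
```

Call:
drive_tool --targets '[[[0.02,0,0,0,0,0,-1],[0,0,0,0,0,0,-1],[0,0,0,0,0,0,-1]]]'

```text
time_s: 41.75
position: [0.5242, 0.2372, 0.0915]
tool_rot: [[0.001, -0.993, 0.117], [0.0, 0.117, 0.993], [-1.0, -0.001, 0.0]]
ft_force: [-2.0, -1.2, 10.5]
grip_width: -0.0001
```

```bash
python3 - <<'E'
from h import *
q=get_image("side"); save(q,"side16.png",4,(220,110,340,210))
E
```

```text
(no output)
```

View pics/side16.png

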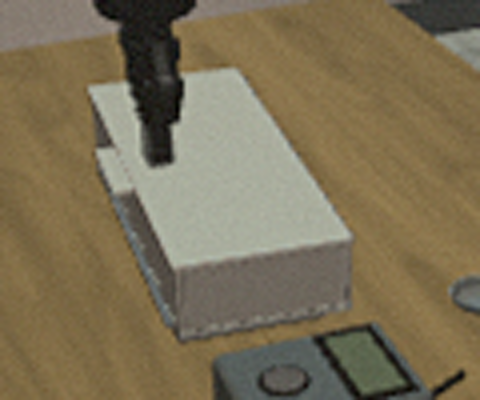

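Call:
drive_tool --targets '[[[-0.3,0,0,0,0,0,-1],[-0.6,0,0,0,0,0,-1],[-0.6,0,0,0,0,0,-1]]]'

```text
time_s: 42.1
position: [0.5238, 0.237, 0.1657]
tool_rot: [[-0.001, -0.993, 0.118], [-0.0, 0.118, 0.993], [-1.0, 0.001, -0.0]]
ft_force: [0.3, 0.2, -0.7]
grip_width: 0.0001
```

```bash
python3 plan.py 0.380 -0.058 0.12 86.7 -1; python3 - <<'E'
from h import *
for n in ["wrist","top"]: save(get_image(n),n+"17.png",1.25)
E
```

```text
t 42.1 P [0.5238 0.237  0.1657] th 83.25 tilt [-1.0e+00  1.4e-03 -5.0e-04] grip 0.0001 F [ 0.34  0.23 -0.75]
[[[0.115,0.27,-0.775,-0.008,-0.0,-0.0,-1.0],[0.115,0.276,-0.773,-0.008,-0.0,-0.0,-1.0],[0.115,0.282,-0.771,-0.008,-0.0,-0.0,-1.0],[0.115,0.287,-0.768,-0.008,-0.0,-0.0,-1.0],[0.115,0.293,-0.766,-0.008,-0.0,-0.0,-1.0]]]
[[[0.115,0.299,-0.764,-0.008,-0.0,-0.0,-1.0],[0.114,0.305,-0.762,-0.008,-0.0,-0.0,-1.0],[0.114,0.311,-0.759,-0.008,-0.0,-0.0,-1.0]]]
```

View pics/wrist17.png

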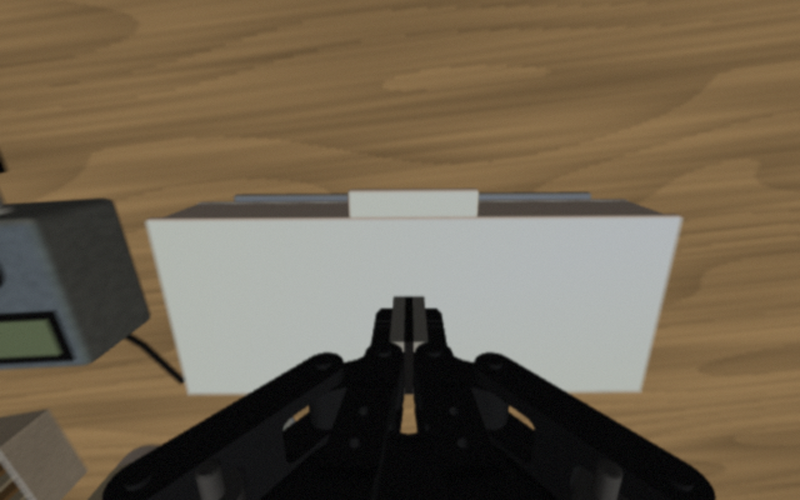

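The lid lies flat on the rim. Next I go in front of the knob.

Call:
drive_tool --targets '[[[0.05,0.27,-0.77,-0.01,0,0,-1],[0.1,0.28,-0.77,-0.01,0,0,-1],[0.1,0.28,-0.77,-0.01,0,0,-1],[0.12,0.29,-0.77,-0.01,0,0,-1],[0.12,0.29,-0.77,-0.01,0,0,-1]]]'

```text
time_s: 42.7
position: [0.4338, 0.0513, 0.1399]
tool_rot: [[-0.001, -0.998, 0.067], [0.0, 0.067, 0.998], [-1.0, 0.001, 0.0]]
ft_force: [0.1, -0.4, 0.9]
grip_width: -0.0
```

Call:
drive_tool --targets '[[[0.12,0.3,-0.76,-0.01,0,0,-1],[0.12,0.3,-0.76,0,0,0,-1],[0.1,0.3,-0.74,0,0,0,-1],[0,0,0,0,0,0,-1],[0,0,0,0,0,0,-1]]]'

```text
time_s: 43.2
position: [0.383, -0.058, 0.1234]
tool_rot: [[-0.001, -0.998, 0.06], [0.001, 0.06, 0.998], [-1.0, 0.001, 0.001]]
ft_force: [0.9, 0.5, 0.2]
grip_width: -0.0001
```

```bash
python3 plan.py 0.380 -0.059 0.037 86.7 -1 ; python3 - <<'E'
from h import *
p=get_image("wrist"); save(p,"wrist18.png",1.25)
print((proj(p,[.43,-.060,.05])*1.25).round())
E
```

```text
t 43.2 P [ 0.383  -0.058   0.1234] th 86.55 tilt [-1.e+00  7.e-04  5.e-04] grip -0.0001 F [0.95 0.5  0.16]
[[[0.864,0.028,-0.012,-0.001,0.0,-0.0,-1.0],[0.864,0.029,-0.012,-0.001,0.0,-0.0,-1.0]]]
[408. 322.]
```

View pics/wrist18.png

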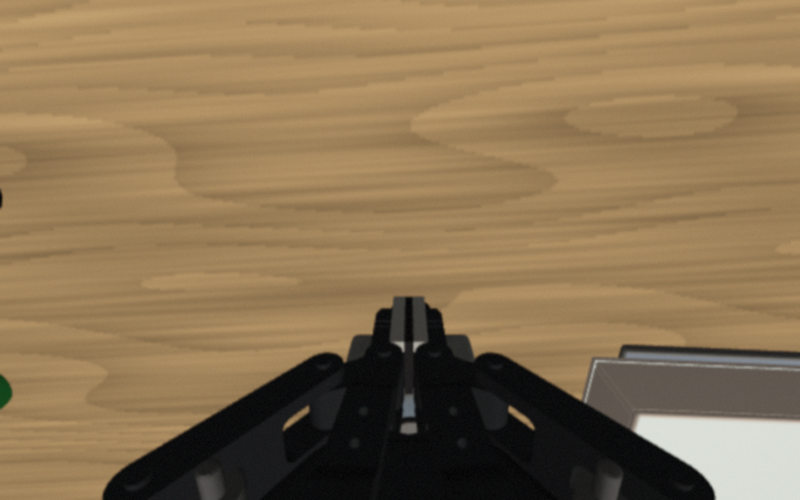

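```bash
python3 - <<'E'
from h import *
for n in ["side","top"]: save(get_image(n),n+"18.png",1.25)
E
```

```text
(no output)
```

View pics/side18.png

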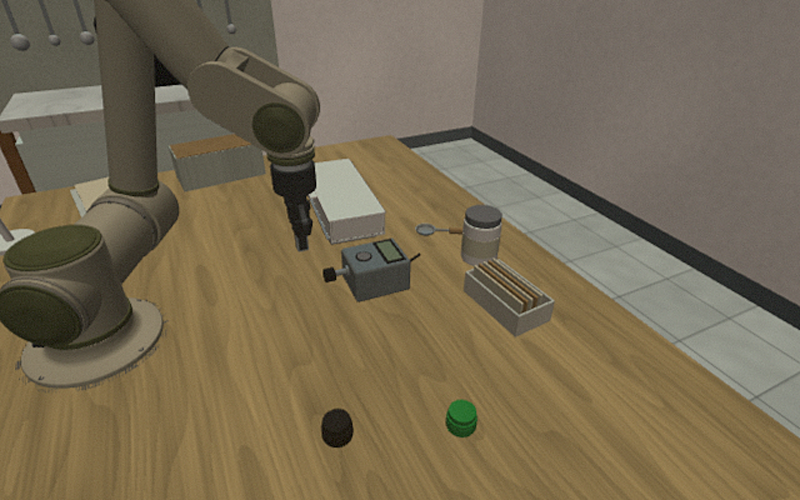

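View pics/top18.png

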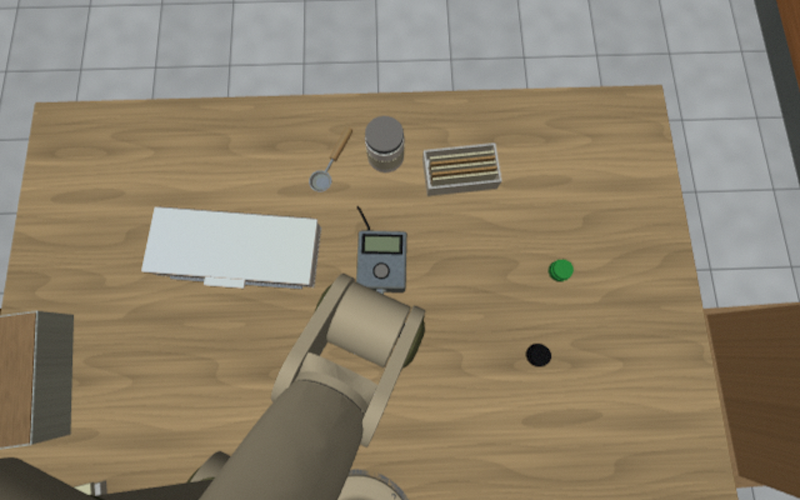

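Call:
drive_tool --targets '[[[0.6,0,-0.02,0,0,0,-1],[0.6,0,0,0,0,0,-1],[0.5,0,0,0,0,0,-1],[0,0,0,0,0,0,-1],[0,0,0,0,0,0,-1]]]'

```text
time_s: 43.85
position: [0.3836, -0.058, 0.0391]
tool_rot: [[-0.0, -0.998, 0.056], [0.0, 0.056, 0.998], [-1.0, 0.0, 0.0]]
ft_force: [0.3, 0.3, 0.0]
grip_width: -0.0002
```

```bash
python3 plan.py 0.405 -0.0595 0.038 86.7 -1 ; python3 - <<'E'
from h import *
p=get_image("side"); save(p,"side19.png",4,(220,160,340,250))
E
```

```text
t 43.85 P [ 0.3836 -0.058   0.0391] th 86.78 tilt [-1.e+00  4.e-04  2.e-04] grip -0.0002 F [0.29 0.34 0.03]
[[[0.022,-0.429,-0.005,0.001,0.0,-0.0,-1.0]]]
```

View pics/side19.png

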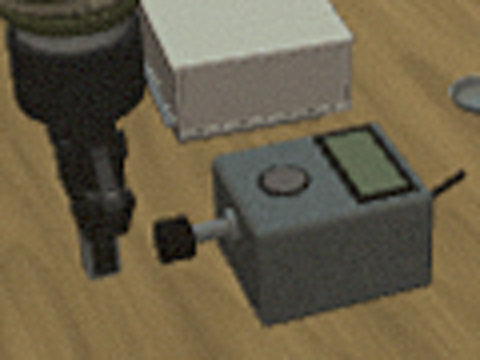

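Call:
drive_tool --targets '[[[0,-0.15,0,0,0,0,-1],[0,-0.15,0,0,0,0,-1],[0,-0.1,0,0,0,0,-1],[0,0,0,0,0,0,-1]]]'

```text
time_s: 44.3
position: [0.4042, -0.06, 0.0391]
tool_rot: [[0.001, -0.998, 0.058], [-0.001, 0.058, 0.998], [-1.0, -0.001, -0.001]]
ft_force: [0.6, -0.1, 0.5]
grip_width: 0.0001
```

Call:
drive_tool --targets '[[[0,-0.08,0,0,0,0,-1],[0,-0.08,0,0,0,0,-1],[0,-0.08,0,0,0,0,-1],[0,0,0,0,0,0,-1]]]'

```text
time_s: 44.7
position: [0.4157, -0.0606, 0.0387]
tool_rot: [[0.001, -0.998, 0.058], [-0.0, 0.058, 0.998], [-1.0, -0.001, -0.0]]
ft_force: [0.3, 0.1, 0.2]
grip_width: 0.0001
```

Call:
drive_tool --targets '[[[0,-0.06,0,0,0,0,-1],[0,-0.06,0,0,0,0,-1],[0,0,0,0,0,0,-1]]]'

```text
time_s: 45.0
position: [0.4217, -0.0609, 0.0388]
tool_rot: [[0.001, -0.998, 0.058], [-0.0, 0.058, 0.998], [-1.0, -0.001, -0.0]]
ft_force: [0.6, -0.1, -1.0]
grip_width: -0.0
```

```bash
python3 - <<'E'
from h import *
p=get_image("side"); save(p,"side20.png",4,(220,160,340,250))
print(observe()["ft_force"])
E
```

```text
[ 1.35243826 -0.06401588 -0.22079451]
```

View pics/side20.png

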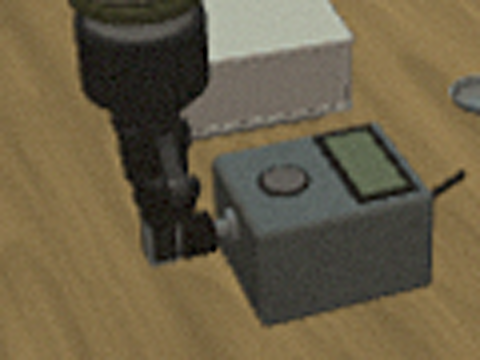

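Call:
drive_tool --targets '[[[0,-0.05,0,0,0,0,-1],[0,0,0,0,0,0,-1],[0,0,0,0,0,0,-1]]]'

```text
time_s: 45.35
position: [0.4226, -0.0606, 0.0386]
tool_rot: [[-0.003, -0.998, 0.057], [0.001, 0.057, 0.998], [-1.0, 0.003, 0.001]]
ft_force: [-4.6, -1.0, 1.6]
grip_width: -0.0003
```

Call:
drive_tool --targets '[[[0,-0.04,0,0,0,0,-1],[0,0,0,0,0,0,-1],[0,0,0,0,0,0,-1]]]'

```text
time_s: 45.65
position: [0.4226, -0.0605, 0.0385]
tool_rot: [[-0.007, -0.998, 0.057], [0.001, 0.057, 0.998], [-1.0, 0.007, 0.001]]
ft_force: [-14.6, -3.4, 7.3]
grip_width: -0.0001
```

The knob is against its stop (the tool holds at x = 0.4226 as the force rises to 14.6 N). Backing off.

Call:
drive_tool --targets '[[[0,0.3,0,0,0,0,-1],[0,0.6,0,0,0,0,-1],[-0.5,0.3,0,0,0,0,-1],[-0.8,0,0,0,0,0,-1],[-0.8,0,0,0,0,0,-1]]]'

```text
time_s: 46.15
position: [0.3652, -0.0574, 0.1451]
tool_rot: [[-0.001, -0.998, 0.058], [0.001, 0.058, 0.998], [-1.0, 0.001, 0.001]]
ft_force: [0.1, 0.1, -0.1]
grip_width: 0.0
```

Call:
drive_tool --targets '[[[-0.8,0,0,0,0,0,-1],[0,0.5,0.5,0,0,0,-1],[0,0,0.5,0,0,0,-1],[0,0,0,0,0,0,-1],[0,0,0,0,0,0,-1]]]'

```text
time_s: 46.65
position: [0.3439, -0.0062, 0.1839]
tool_rot: [[0.001, -0.998, 0.056], [-0.0, 0.056, 0.998], [-1.0, -0.001, -0.0]]
ft_force: [-0.1, -0.2, 0.2]
grip_width: -0.0001
```

```bash
python3 - <<'E'
from h import *
p=get_image("side"); save(p,"side21.png",4,(220,100,400,250)); 
p=get_image("top"); save(p,"top21.png",3,(100,130,340,260)); save(p,"top21f.png",1.25)
s=observe();print(s["time_s"],s["ft_force"],s["qvel"].round(2))
E
```

```text
46.75 [0.43630867 0.10314688 0.80653431] [-0.46  0.17 -0.03  0.04  0.11  0.11]
```

View pics/side21.png

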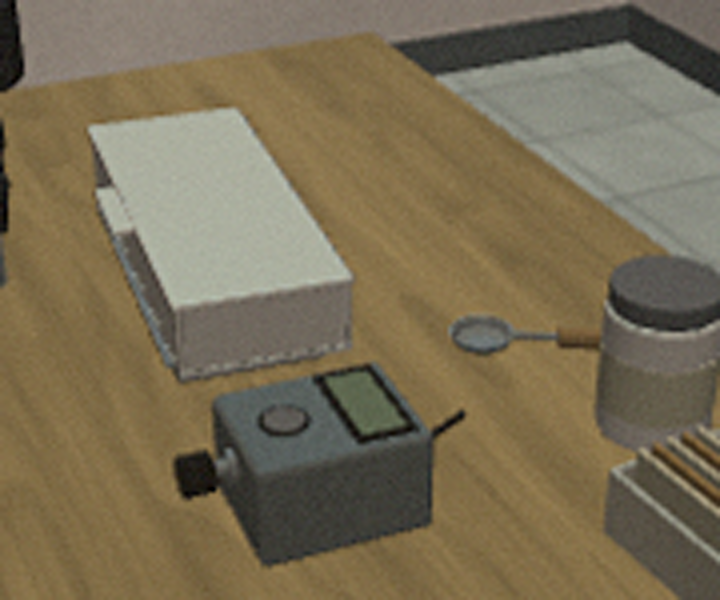

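View pics/top21.png

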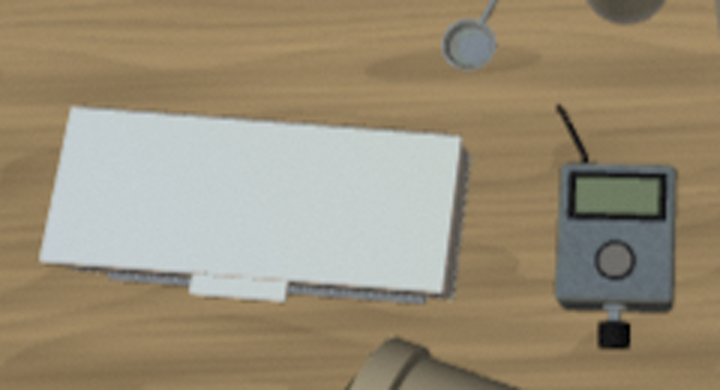

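```bash
python3 -c "
from rig import close_job
print(close_job())"
```

```text
the job is handed in; nothing more can be done
None
```

I carried out the whole sequence and handed the job in at about 47 s of the 200 s allowed; no verdict was reported.

- **Knob on:** With the box still empty, I pinched the knob and pulled it out; it travelled about 14 mm.
- **Tare pad:** I pressed it with the closed fingers to about 9–10 N and held it for about 0.5 s.
- **Jars:** I stood all four white-capped jars (two large, two small) in a row in the box. I left the green and black look-alikes where they were.
- **Lid:** I pushed the lid over from behind and pressed it flat. The fingers stopped at 91.5 mm, which is the shut height, at about 10 N.
- **Knob off:** I pushed the knob in until the force rose to about 15 N without further movement, then backed the arm clear.

**Last checks:**
- The pictures show the lid flat on the rim and the knob back at its starting pixel.
- The tray, stock jar and scoop show no visible shift.
- The jars were last seen standing upright just before the lid closed; they can't be seen now.
- I saw no knocked jar, and no check failed. The only disagreement was that the cameras differed by up to about 7 mm sideways on the early positions, so I used the wrist camera for the final alignment of each jar.

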